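# Clamp the water filter cartridge in its holder

### The arm

A 6-joint arm with a two-finger parallel gripper is mounted at the origin on a cart in front of the work surface, level with it; the furniture and walls round the work are solid. World frame = base frame: x ahead of the robot, y to its left, z up, the work surface at z = 0. Lengths are in mm, angles in rad, forces in N, time in s.
With the tool pointing down it reaches from about 350 to 775 mm from the base axis. Payload 5.5 kg.
Tool frame: the origin (TCP) lies between the finger pads; the fingertips stand 25 mm ahead of it and the grasp point (between the pads) lies 6 mm ahead of it; z points along the fingers, y is the line along which they close (so a half turn about z gives the same grasp; the last joint's range is limited). The gripper opens to 85 mm and grips with 20 to 120 N. Pads are 22 mm wide; open, the fingers measure 114 mm over their backs; the gripper's body (76 mm by 85 mm) begins 54 mm behind the grasp point. The pads swing forward as they close: fully open they stand 13 mm farther back than shut.
Start: joints at [-1.384, 0.313, 0.046, 1.304, 0, 1.431], TCP at [184.579, -544.61, 256.323] pointing down, gripper open.
Joint ranges: [-2.76, 2.76], [-0.86, 1.69], [-1.03, 1.26], [-2.2, 2.34], [-1.47, 1.5], [-3.14, 3.14]. Speed limits (rad/s): [2.57, 2.57, 3.14, 3.14, 3.14, 3.14].

### API

Orientations are given as a unit quaternion [x, y, z, w].
In Python, from cell import bot, camera, camera_info, ticket gives the robot as it stands. The module is installed in compiled form; this text tells all that it offers.
- The arm moves only by the tool jog_arm, never from a script. Its argument "steps" is a list of rows, each a list of 3 entries, a list of its own where there are three numbers: the turn, a rotation vector about the world's x, y, z in rad, then the shift along the world's x, y, z in units of 40 mm (1.0 is 40 mm), then the finger opening in mm, from 0 to 85.4. A call has 1 to 20 rows; each row shifts and turns the commanded pose from where the row before left it; what a row does not reach is not made up. A row lasts 1/12 s, in which the tool goes at most 41.7 mm and 7.16 degrees, less where a joint would pass 70% of its speed; a pose out of reach is approached as far as the arm can. A call is refused whole if a number of a shift passes 1 or a number of a turn 0.125, either way. A call with a gripper value outside its range is refused whole. The fingers move at their own pace and stop on an object; "grip_force" is the grip in N (left out, the last holds). Time passes only in rows, so rows that do not move let the fingers close. It gives the time, the measured TCP pose, the force, the opening and the grip force at its end, in the units of the state.
- bot.get_obs(): the state, without advancing time (a new reading comes with each control period).
- camera(name): name is "side" or "top" or "wrist"; returns (picture, depth): 420x560x3 uint8, red, green, blue; 420x560 float32, mm along the optical axis (not along the pixel's ray), 0 where there is no reading.
- camera_info(name): a dict with "K" (3x3 intrinsics, pixels), "k1" (the pictures are not rectified: a ray, as slopes to the right and down, at radius r is drawn at 1 + k1 r^2 times it, then the intrinsics apply), "world_from_camera" (4x4, takes a point from camera to world coordinates). Camera axes: x right, y up, looking along -z (the intrinsics and any distortion apply to the point x, -y, -z); pixel columns grow to the right and rows downward; lengths in mm; the calibration is good to about 2 mm. A picture is of the moment at which its call begins: read the wrist's pose just before it. camera_info takes no time and is no camera call; for the wrist camera it gives the pose at the moment of the call.
- ticket.finish_job(): hands the job in; it is judged then, once.
The state is a dict: "time": time; "joint_pos": joint angles; "joint_vel": joint speeds; "joint_torque": joint torques, N m; "tool_pos": TCP position; "orientation": TCP orientation; "contact_force": force on the tool from outside, world axes, zero at the start; "ft_torque": the same for the moment, N m; "gripper_width": opening from 0.0 (shut) to 1.0 (fully open); "finger_force": force on a finger pad.
Only numpy, scipy, OpenCV 4.12 (cv2) and the standard library are available. Lean on these libraries where they do the work, as an engineer would, in place of code of your own. Each camera call takes 0.05 s, during which the arm holds its last target. There are 200 camera calls.

### The job

Clamp the filter cartridge in its holder: swing the blue hinged half over and lay it gently on the cartridge, swing the bolt up into the slot of its lug, then push the orange nut straight down the bolt until it comes firmly tight, pushing with about 16 N; 25 N is too much for the cartridge. Let go with the bolt upright and the clamp tight, the cartridge still lying in its cradle, and the things standing around left alone.

Things in the scene. Friction and masses are not known exactly. Their poses are not given: they have to be found in the camera images.
- holder: Grey clamp stand, fixed to the worktop; place and yaw vary, the hinge side to the robot's left, the bolt side to its right. Foot plate 122 (x) x 94 (y) x 12 mm. Origin: on the worktop under the cartridge. Own x: from the bolt side (-x) to the hinge side (+x); y: along the cartridge and both hinge pins; z up. Cartridge axis at x 0, z 62 mm; strap hinge pin at x +40, z 62; bolt pivot at x -45, z 32.
- strap_hinge (a point): Middle of the hinge pin of the blue upper half (holder frame +40, 0, 62 mm); pin along holder y.
- strap (a joint): Blue hinged upper half, an arch 30 mm wide (holder y) with a lug at its end. 0 = nominally closed (lug level); grows as it opens up and back towards holder +x, to 2.05 rad; starts at 1.2 to 1.75. Stiff hinge (0.12 Nm): stays where left. Lying on the cartridge it reads 0 to 0.08. Best pushed shut at the lug, which then moves straight down.
- strap_lug (a point): Middle of the lug, 90 mm from the hinge pin (2 mm above the pin when closed). Lug 30 mm wide along holder y, 8 thick, 35 long, with a 12 mm slot, open at its free end, between two 9 mm prongs; each prong tip has a 3 mm high lip behind which the nut's collar seats. Its sides can be pinched along holder y from above, nothing stands beside it.
- liner: Black rubber pad, 22 x 28 x 7 mm, under the crown of the arch; origin in the middle of its lower face, which bears on the cartridge. How far it stands out differs by up to 2.5 mm from case to case, so the height at which the nut comes tight differs by about 5 mm and must be felt.
- cartridge: White tubular filter cartridge with blue ribbed end caps, diameter 50, length 170 mm (198 over its two stubs), about 0.35 kg, cracks if squeezed with over 40 N (a push on the strap's lug squeezes it with twice that push), loose, already lying in the two cradles. Origin at its middle, on its axis; own y along the axis, parallel to holder y.
- bolt_pivot (a point): Middle of the bolt's pivot pin (holder frame -45, 0, 32 mm); pin along holder y.
- bolt (a joint): Swing bolt, a steel rod of 8 mm diameter. 0 = upright in the slot (a stop), grows as it swings out and down towards holder -x, up to 1.6; starts at 1.15 to 1.5. Stays where it is left (0.06 Nm, under 1 N at the nut).
- nut (a joint): Push-down quick nut on the bolt, in m: 0 = highest, grows as it is pushed towards the pivot, up to 0.022; starts at 0 to 0.002. Slides against about 8 N of friction, stays where left and so holds the clamp tight; once on the lug the push rises over 2 or 3 mm. A push of P newtons squeezes the cartridge with about 2 (P - 8) N.
- nut_collar (a point): Centre of the underside of the nut's steel collar (diameter 22), 54 mm minus the nut value from the pivot. It meets the lug's top face, which is 36 mm above the pivot with the strap at 0 (85 mm more per rad of strap). While the nut is high, the collar clears lug and lips when the strap lies on the cartridge.
- nut_head (a point): Centre of the nut's orange head, a disc of 26 mm diameter and 14 mm height (flat top 7 mm above this point when upright), 79 mm minus the nut value from the pivot along the bolt. Can be pinched along holder y, and turns between the fingers. Below it a neck of 16 mm diameter, 11 mm long.
- mug_1: Green mug, 86 x 118 x 96 mm, loose, beyond the clamp; origin under its centre. Leave alone.
- spice_jar_1: Spice jar with green cap, 46 mm diameter, 106 mm tall, loose, beyond the bolt on the right; origin under its centre. Leave alone.
- spice_jar_3: Spice jar with green cap, 46 mm diameter, 106 mm tall, loose, to the left of the clamp; origin under its centre. Leave alone.
- garlic_1: Garlic bulb, about 53 mm, loose, to the right of the clamp; origin under its centre. Leave alone.
There are look-alikes about, which are no part of the job. What is shaped like the holder but turquoise is not meant.

How it is judged:
By the outcome, as a careful person would: the job done as asked, in the order asked, and still so for the second after the job is handed in, with the robot touching nothing.
It also fails if it takes over 58 s, if anything falls off the work surface, if the arm or the gripper's body presses on something with over 40 N, if the wrist force passes 120 N, or if a joint passes its speed limit or range.

## Working session

There is one attempt and no reset: what is moved stays moved. The work goes in short steps, Python scripts to look and compute and a tool call to move; the robot and the scene stay as the last step left them, time stands still between calls to the robot, and variables do not carry over. Pictures are saved under pics/ and viewed, at most 10 in all, crops included, and the job is handed in when it is done.

Besides the shell and the picture viewer there is one more tool, called after "Emit:" by a JSON object that holds its "api" and its "payload", one argument or row to a line. jog_arm: Moves the arm, as the interface text tells. Its arguments: {"type":"object","properties":{"steps":{"type":"array","items":{"type":"array"}},"grip_force":{"type":"number"}},"required":["steps"]}

```bash
mkdir -p pics; ls; cat > h.py <<'E'
import numpy as np, cv2
from cell import bot, camera, camera_info, ticket
def ray(ci,u,v):
    K=np.array(ci["K"]);T=np.array(ci["world_from_camera"])
    x=(u-K[0,2])/K[0,0];y=(v-K[1,2])/K[1,1]
    sx,sy=x,y
    for _ in range(20):
        f=1+ci["k1"]*(sx*sx+sy*sy); sx,sy=x/f,y/f
    d=T[:3,:3]@np.array([sx,-sy,-1.0]); return T[:3,3],d
def onplane(ci,u,v,z):
    o,d=ray(ci,u,v); return o+d*(z-o[2])/d[2]
def cloud(ci,dep):
    h,w=dep.shape;K=np.array(ci["K"]);T=np.array(ci["world_from_camera"])
    u,v=np.meshgrid(np.arange(w),np.arange(h))
    x=(u-K[0,2])/K[0,0];y=(v-K[1,2])/K[1,1];sx,sy=x,y
    for _ in range(20):
        f=1+ci["k1"]*(sx*sx+sy*sy); sx,sy=x/f,y/f
    P=np.stack([sx*dep,-sy*dep,-dep],-1)
    return P@T[:3,:3].T+T[:3,3]
def save(n,im): cv2.imwrite("pics/"+n,cv2.cvtColor(im,cv2.COLOR_RGB2BGR))
def snap(name):
    ci=camera_info(name); im,dp=camera(name); return ci,np.array(im),np.array(dp)
E
python3 - <<'E'
from h import *
for n in("side","top"):
    ci,im,dp=snap(n); save(n+"0.png",im); np.savez(n+"0.npz",im=im,dp=dp)
    print(n,np.round(ci["world_from_camera"],2).tolist(),np.round(ci["K"],1).tolist(),ci["k1"])
    print(bot.get_obs()["time"])
E
```

```text
pics
side [[-1.0, 0.01, -0.05, 530.37], [-0.05, -0.4, 0.91, 1050.23], [-0.01, 0.91, 0.4, 558.2], [0.0, 0.0, 0.0, 1.0]] [[453.3, 0.0, 287.1], [0.0, 453.3, 210.0], [0.0, 0.0, 1.0]] -0.08536076446431555
0.05
top [[0.01, 1.0, -0.08, 504.85], [-1.0, 0.01, -0.02, -23.36], [-0.02, 0.08, 1.0, 1094.16], [0.0, 0.0, 0.0, 1.0]] [[455.6, 0.0, 277.3], [0.0, 455.6, 210.9], [0.0, 0.0, 1.0]] -0.0965209649739164
0.1
```

View pics/side0.png

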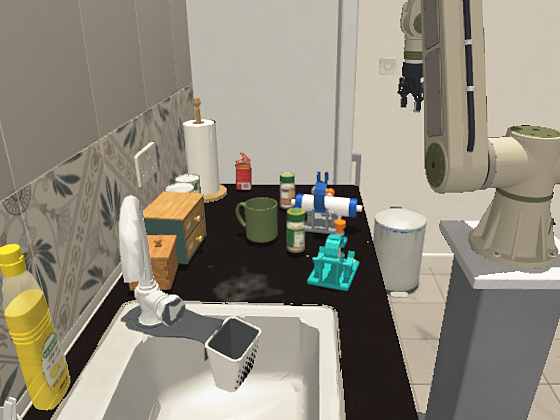

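View pics/top0.png

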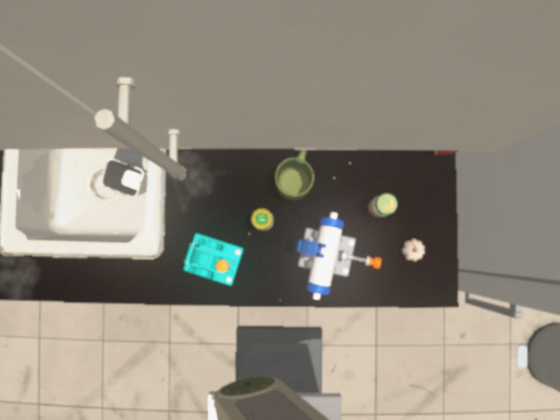

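The side view shows the holder with the white cartridge at about (325,207), the blue strap standing up at (322,185) and an orange nut at (330,192). The turquoise look-alike is at (335,262). The top view shows the cartridge running from (333,215) to (317,297), the blue strap at (308,247), the nut lying out at (376,263), garlic at (413,250), and a jar at (383,205).

```bash
python3 - <<'E'
from h import *
ci=camera_info("top"); d=np.load("top0.npz"); im,dp=d["im"],d["dp"]
C=cloud(ci,dp); hsv=cv2.cvtColor(im,cv2.COLOR_RGB2HSV)
H,S,V=[hsv[...,i].astype(int) for i in range(3)]
v,u=np.mgrid[:420,:560]
roi=(u>290)&(u<400)&(v>205)&(v<305)
print("table z",np.median(C[225:235,270:290,2]))
off=np.median(C[225:235,270:290,2])
# orange
m=roi&(H<15)&(S>150)&(V>120)
print("nut px",m.sum(),u[m].mean(),v[m].mean(),"pts",np.median(C[m],0).round(1),C[m].min(0).round(),C[m].max(0).round())
# white
m=roi&(S<40)&(V>200)&(C[...,2]>65)
print("white",m.sum(),C[m].mean(0).round(1),C[m][:,2].max())
r=cv2.minAreaRect(np.float32(C[m][:,:2]));print(r)
b=roi&(H>100)&(H<130)&(S>120)
n,l,st,cen=cv2.connectedComponentsWithStats(b.astype(np.uint8))
for i in range(1,n):
    if st[i,4]>10:
        k=l==i; print("blue",st[i],C[k].mean(0).round(1),C[k].min(0).round(1),C[k].max(0).round(1))
# cartridge all: z 70..95
all_=roi&(C[...,2]>70)&(C[...,2]<100)&(((S<40)&(V>200))|b)
P=C[all_]; k=P[:,1]<P[:,1].max()
# side nut / strap
ci=camera_info("side"); d=np.load("side0.npz"); im2,dp2=d["im"],d["dp"]
C2=cloud(ci,dp2); hsv=cv2.cvtColor(im2,cv2.COLOR_RGB2HSV);H,S,V=[hsv[...,i].astype(int) for i in range(3)]
roi=(u>290)&(u<370)&(v>165)&(v<235)
b=roi&(H>100)&(H<130)&(S>120)
n,l,st,cen=cv2.connectedComponentsWithStats(b.astype(np.uint8))
for i in range(1,n):
    if st[i,4]>10:
        k=l==i; print("side blue",st[i],C2[k].mean(0).round(1),C2[k].min(0).round(1),C2[k].max(0).round(1))
m=roi&(H<15)&(S>150)&(V>120)&(v<215)
print("side nut",m.sum(),u[m].mean(),v[m].mean(),np.median(C2[m],0))
big=np.vstack([cv2.resize(cv2.cvtColor(im,cv2.COLOR_RGB2BGR)[200:310,285:435],(600,440),interpolation=cv2.INTER_CUBIC)])
cv2.imwrite("pics/c1.png",big)
E
```

```text
table z -1.2516394725746522
nut px 72 376.0 262.15277777777777 pts [ 470.1 -231.6   53.9] [ 455. -255.   -7.] [ 482. -218.   63.]
white 1176 [ 484.2 -114.2   87.5] 1094.1645234108214
((485.7545166015625, -114.0156478881836), (149.80477905273438, 137.8737030029297), 30.018991470336914)
blue [321 217  23  11 149] [ 559.9 -128.8   79.6] [ 549.1 -154.7   61.9] [ 571.5 -104.9   89.1]
blue [297 240  23  15 236] [503.1 -71.8 137.8] [489.5 -95.  114.1] [ 518.8  -23.4 1094.2]
blue [308 284  21  11 144] [412.1 -97.2  86.8] [ 399.8 -120.5   66.9] [ 504.9  -23.4 1094.2]
side blue [314 172  14  41 367] [502.3 -54.2 119. ] [ 482.8 -429.3    1.1] [ 530.4 1050.2  558.2]
side blue [295 193   9  15  90] [ 560.9 -148.3   62.6] [ 549.9 -359.7   -3.1] [576.  -99.1  85.3]
side blue [349 198   9  20 144] [409.6 -99.2  61.4] [ 374.7 -322.2   -2.7] [422.3 -69.2  86.7]
side nut 37 330.4054054054054 191.13513513513513 [ 462.02903324 -228.03993101   54.7357251 ]
```

View pics/c1.png

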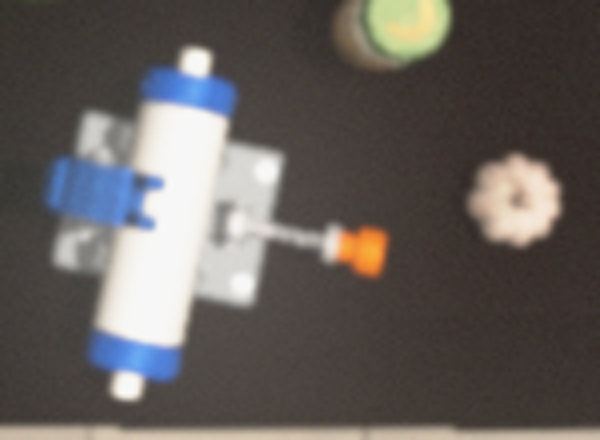

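The crop shows the strap's lug prongs at about (148,190) over the cartridge, the bolt running from the pivot at (235,222) to the nut at (365,250), and clear space to the garlic at (515,200).

```bash
cat >> h.py <<'E'
def hsvm(im):
    h=cv2.cvtColor(im,cv2.COLOR_RGB2HSV); return [h[...,i].astype(int) for i in range(3)]
def planeall(ci,m,z):
    vv,uu=np.nonzero(m); return np.array([onplane(ci,a,b,z) for a,b in zip(uu,vv)])
def biggest(m):
    n,l,st,c=cv2.connectedComponentsWithStats(m.astype(np.uint8)); return l==1+np.argmax(st[1:,4])
def tri(a,b):
    (o1,d1),(o2,d2)=a,b
    s=np.linalg.lstsq(np.stack([d1,-d2],1),o2-o1,rcond=None)[0]
    p,q=o1+d1*s[0],o2+d2*s[1]; return (p+q)/2,np.linalg.norm(p-q)
E
python3 - <<'E'
from h import *
from scipy.spatial.transform import Rotation as R
v,u=np.mgrid[:420,:560]
ct=camera_info("top");im=np.load("top0.npz")["im"];H,S,V=hsvm(im)
roi=(u>290)&(u<400)&(v>205)&(v<305)
b=roi&(H>100)&(H<130)&(S>120)
caps=[b&(v<230),b&(v>275)]
cs=[]
for c in caps:
    P=planeall(ct,biggest(c),75)[:,:2]; r=cv2.minAreaRect(np.float32(P)); cs.append(np.array(r[0])); print("cap",r)
a=cs[1]-cs[0]; a/=np.linalg.norm(a); mid=(cs[0]+cs[1])/2
print("holder y dir",a,"yaw",np.arctan2(a[1],a[0])+np.pi/2,"cart mid",mid)
om=biggest(roi&(H<15)&(S>150)&(V>120))
cside=camera_info("side");im2=np.load("side0.npz")["im"];H2,S2,V2=hsvm(im2)
om2=biggest((u>290)&(u<370)&(v>165)&(v<212)&(H2<15)&(S2>150)&(V2>120))
print("nut tri",tri(ray(ct,u[om].mean(),v[om].mean()),ray(cside,u[om2].mean(),v[om2].mean())))
sm=biggest(b&(v>235)&(v<262)); sm2=biggest((u>308)&(u<335)&(v>165)&(v<197)&(H2>100)&(H2<130)&(S2>120))
print("strap tri",tri(ray(ct,u[sm].mean(),v[sm].mean()),ray(cside,u[sm2].mean(),v[sm2].mean())))
o=bot.get_obs();print({k:np.round(x,3) for k,x in o.items()})
ci=camera_info("wrist");T=np.array(ci["world_from_camera"]);Rt=R.from_quat(o["orientation"]).as_matrix()
print("tool",Rt.round(3).tolist());print("cam in tool",(Rt.T@T[:3,:3]).round(3).tolist(),(Rt.T@(T[:3,3]-o["tool_pos"])).round(1),ci["K"])
E
```

```text
cap ((561.1166381835938, -128.93560791015625), (48.6555061340332, 17.091175079345703), 78.3454360961914)
cap ((410.6302185058594, -97.9280014038086), (46.60871124267578, 16.056814193725586), 78.4125747680664)
holder y dir [-0.97942475  0.20180969] yaw 4.509183705229892 cart mid [ 485.87342834 -113.43180466]
nut tri (array([ 468.30446274, -230.58747816,   56.54817908]), np.float64(5.023040860454528))
strap tri (array([501.93329111, -72.13123718, 133.25866464]), np.float64(2.4320934931426965))
{'time': np.float64(0.1), 'joint_pos': array([-1.384,  0.314,  0.045,  1.304, -0.   ,  1.431]), 'joint_vel': array([ 0.   , -0.001,  0.004, -0.001,  0.001, -0.001]), 'joint_torque': array([ 2.0000e-03, -4.8173e+01,  2.9924e+01,  1.3000e-02, -0.0000e+00,
        0.0000e+00]), 'tool_pos': array([ 184.496, -544.177,  255.517]), 'orientation': array([ 0.987,  0.163, -0.   , -0.001]), 'contact_force': array([ 0.088, -0.504,  0.251]), 'ft_torque': array([ 0.002, -0.022, -0.02 ]), 'finger_force': np.float64(0.0), 'gripper_width': np.float64(0.995)}
tool [[0.947, 0.321, -0.0], [0.321, -0.947, 0.002], [0.0, -0.002, -1.0]]
cam in tool [[0.001, 0.962, 0.273], [1.0, -0.001, 0.0], [0.001, 0.273, -0.962]] [  69.8    0.7 -118. ] [[316.01713019   0.         277.15620453]
 [  0.         316.01713019 205.21171606]
 [  0.           0.           1.        ]]
```

Emit:
{"api": "jog_arm", "payload": {
  "steps": [
    [[0,0,0.0744],[0.55,0.766,0.08],60],
    [[0,0,0.0744],[0.55,0.766,0.08],60],
    [[0,0,0.0744],[0.55,0.766,0.08],60],
    [[0,0,0.0744],[0.55,0.766,0.08],60],
    [[0,0,0.0744],[0.55,0.766,0.08],60],
    [[0,0,0.0744],[0.55,0.766,0.08],60],
    [[0,0,0.0744],[0.55,0.766,0.08],60],
    [[0,0,0.0744],[0.55,0.766,0.08],60],
    [[0,0,0.0744],[0.55,0.766,0.08],60],
    [[0,0,0.0744],[0.55,0.766,0.08],60],
    [[0,0,0.0744],[0.55,0.766,0.08],60],
    [[0,0,0.0744],[0.55,0.766,0.08],60],
    [[0,0,0.0744],[0.55,0.766,0.08],60],
    [[0,0,0.0744],[0.55,0.766,0.08],60],
    [[0,0,0],[0,0,0],60],
    [[0,0,0],[0,0,0],60]
  ],
  "grip_force": 20
}}

```text
time: 1.43
tool_pos: [493.3, -113.7, 300.7]
orientation: [0.774, 0.634, -0.0, -0.0]
contact_force: [-0.9, -0.7, 0.4]
gripper_width: 0.698
finger_force: 0.0
```

```bash
python3 - <<'E'
from h import *
ci,im,dp=snap("wrist"); save("w1.png",im); np.savez("w1.npz",im=im,dp=dp,T=ci["world_from_camera"])
o=bot.get_obs(); print(o["time"],o["tool_pos"],o["orientation"],o["joint_pos"],o["contact_force"])
E
```

```text
1.4833 [ 492.62831828 -114.83366919  300.60794572] [ 7.74375351e-01  6.32726268e-01 -3.97515086e-04 -3.56633053e-04] [-3.87638500e-01  1.69746414e-01 -3.28650309e-02  1.36919131e+00
 -3.57670578e-04  1.38381656e+00] [-0.02712024 -0.81723186  0.18944725]
```

View pics/w1.png

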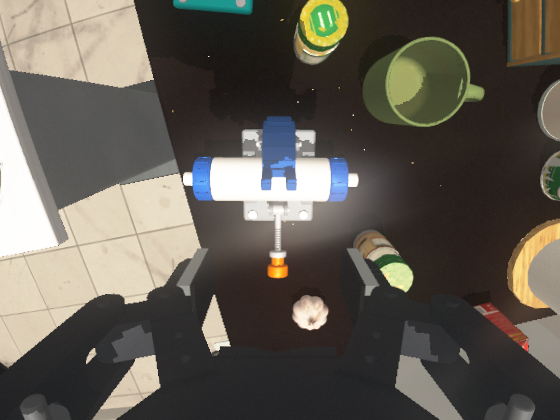

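The wrist view shows the strap from (280,118) down to the prong tips at (280,188), the cartridge between x=185 and x=357, the bolt from the pivot at (278,210) to the nut at (278,267), the garlic at (310,312) and the jar at (385,265).

```bash
python3 - <<'E'
from h import *
d=np.load("w1.npz");im,dp=d["im"],d["dp"];ci=camera_info("wrist");print(np.abs(np.array(ci["world_from_camera"])-d["T"]).max());ci["world_from_camera"]=d["T"]
C=cloud(ci,dp);H,S,V=hsvm(im);v,u=np.mgrid[:420,:560]
b=(H>100)&(H<130)&(S>120)&(v>100)&(v<215)
caps=[biggest(b&(u<225)&(u>180)),biggest(b&(u>320)&(u<360))]
cs=[np.array(cv2.minAreaRect(np.float32(planeall(ci,c,70)[:,:2]))[0]) for c in caps]
print("caps",cs)
a=cs[0]-cs[1];a/=np.linalg.norm(a);hy=a;hx=np.array([a[1],-a[0]]);mid=(cs[0]+cs[1])/2
print("hy",hy,"hx",hx,"mid",mid,"cart top z",np.nanmax(np.where(dp[175:182,305:320]>0,C[175:182,305:320,2],np.nan)))
def hf(P): r=P[...,:2]-mid; return np.stack([r@hx,r@hy,P[...,2]],-1)
Hc=hf(C)
s=biggest(b&(u>245)&(u<315))
for r in range(116,192,5):
    k=s&(v==r)&(dp>0)
    if k.sum()>2: print(r,u[k].min(),u[k].max(),np.median(Hc[k],0).round(1),Hc[k][:,1].min().round(1),Hc[k][:,1].max().round(1))
o=biggest((H<16)&(S>150)&(V>120)&(v>240)&(v<290)&(u>255)&(u<300))
print("nut",u[o].mean(),v[o].mean(),np.median(Hc[o],0),Hc[o].min(0),Hc[o].max(0))
for r in (215,222,230,238,245,252):
    row=(v==r)&(u>262)&(u<295)&(Hc[...,2]>20)
    if row.sum():print("bolt",r,u[row].min(),u[row].max(),np.median(Hc[row],0).round(1))
ct=camera_info("top");it=np.load("top0.npz")["im"];H2,S2,V2=hsvm(it)
om=biggest((H2<15)&(S2>150)&(V2>120)&(u>350)&(u<400)&(v>240)&(v<290))
p,e=tri(ray(ct,u[om].mean(),v[om].mean()),ray(ci,u[o].mean(),v[o].mean()));print("nut tri",p,e,hf(p))
g=(S<30)&(Hc[...,2]>8)&(Hc[...,2]<16)&(u>235)&(u<325)&(v>120)&(v<225)
P=Hc[g];print("foot",cv2.minAreaRect(np.float32(P[:,:2])),np.percentile(P,[1,99],axis=0))
E
```

```text
1.11909343817603
caps [array([410.66439819, -96.09683228]), array([ 562.40783691, -122.82695007])]
hy [-0.98483698  0.17348235] hx [0.17348235 0.98483698] mid [ 486.53611755 -109.46189117] cart top z 87.8760941417126
121 264 293 [ 61.6 -10.8 119.1] -24.7 3.0
126 263 294 [ 57.1 -10.7 119.6] -25.1 3.6
131 263 294 [ 52.8 -10.6 125.1] -24.7 3.5
136 263 294 [ 48.6 -10.5 129.5] -24.5 3.5
141 263 294 [ 44.2 -14.4 132. ] -24.3 3.4
nut 276.6709677419355 267.50967741935483 [-118.3904546    -2.77726925   54.46391806] [-164.29805827  -18.93133533   -2.11650806] [ 65.83917737  10.39446938 418.73416052]
bolt 215 275 281 [-55.   -7.9  37.1]
bolt 222 275 281 [-64.   -7.7  38.3]
bolt 230 275 281 [-73.6  -7.5  41.9]
bolt 238 275 281 [-83.5  -7.3  44.2]
bolt 245 275 281 [-92.2  -7.1  46.1]
bolt 252 270 286 [-99.3  -6.9  52.1]
nut tri [ 469.99568617 -232.82177343   45.28535759] 0.9245352011819182 [-124.35884661   -5.11113389   45.28535759]
foot ((-10.420310974121094, -9.402484893798828), (94.15959167480469, 121.22821044921875), 88.62596130371094) [[-70.72540875 -55.74786477   9.04662933]
 [ 50.01991457  37.00342845  15.51909669]]
```

```bash
cat >> h.py <<'E'
yaw=np.deg2rad(78.5);HX=np.array([np.cos(yaw),np.sin(yaw)]);HY=np.array([-HX[1],HX[0]])
MID=np.array([492.7,-114.0])
def hf(P): r=P[...,:2]-MID; return np.stack([r@HX,r@HY,P[...,2]],-1)
def wf(x,y,z): return np.r_[MID+x*HX+y*HY,z]
E
python3 - <<'E'
from h import *
ci,im,dp=snap("wrist");np.savez("w2.npz",im=im,dp=dp,T=ci["world_from_camera"])
C=cloud(ci,dp);Hc=hf(C);H,S,V=hsvm(im);v,u=np.mgrid[:420,:560]
print(bot.get_obs()["tool_pos"],C[200:240,370:400,2].mean() )
b=(H>100)&(H<130)&(S>100)
for c in (268,279,291):
    print(c,[(r,bool(b[r,c]),*Hc[r,c].round().astype(int)) for r in range(112,196,4)])
for r in (126,136,150,165,172,180,186):
    k=b&(v==r)&(u>255)&(u<305); print(r,u[k].min() if k.any() else 0,u[k].max() if k.any() else 0,np.median(Hc[k],0).round(1) if k.any() else 0, (Hc[k][:,1].min()+Hc[k][:,1].max())/2 if k.any() else 0)
w=(S<40)&(V>150)&(Hc[...,2]>60)&(u>200)&(u<345)&(v>145)&(v<210)
for c in (225,240,250,310,325):
    k=w&(u==c); P=Hc[k]
    A=np.c_[2*P[:,0],2*P[:,2],np.ones(len(P))];q=np.linalg.lstsq(A,(P[:,0]**2+P[:,2]**2),rcond=None)[0]
    print("cart col",c,"y",P[:,1].mean().round(1),"axis x,z",q[:2].round(1),"r",np.sqrt(q[2]+q[0]**2+q[1]**2).round(1),"x ext",P[:,0].min().round(1),P[:,0].max().round(1),P[:,2].max().round(1))
for r in range(215,250,7):
    k=(v==r)&(u>262)&(u<295)&(Hc[...,2]>20); print("bolt",np.median(Hc[k],0).round(1))
o=biggest((H<16)&(S>150)&(V>120)&(v>240)&(v<290)&(u>255)&(u<300))
print("nut",np.median(Hc[o],0).round(1),np.percentile(Hc[o],[5,95],axis=0).round(1))
E
```

```text
[ 492.20067673 -115.62263181  300.63790697] 5.024950247654068
268 [(112, False, np.int64(73), np.int64(11), np.int64(-1)), (116, True, np.int64(68), np.int64(8), np.int64(108)), (120, True, np.int64(65), np.int64(8), np.int64(121)), (124, True, np.int64(61), np.int64(8), np.int64(121)), (128, True, np.int64(58), np.int64(8), np.int64(123)), (132, True, np.int64(54), np.int64(8), np.int64(128)), (136, True, np.int64(51), np.int64(7), np.int64(132)), (140, True, np.int64(47), np.int64(7), np.int64(132)), (144, True, np.int64(44), np.int64(7), np.int64(135)), (148, True, np.int64(41), np.int64(7), np.int64(137)), (152, True, np.int64(37), np.int64(7), np.int64(136)), (156, True, np.int64(34), np.int64(7), np.int64(137)), (160, False, np.int64(30), np.int64(7), np.int64(139)), (164, False, np.int64(27), np.int64(7), np.int64(137)), (168, False, np.int64(23), np.int64(7), np.int64(140)), (172, False, np.int64(21), np.int64(7), np.int64(149)), (176, False, np.int64(19), np.int64(7), np.int64(156)), (180, True, np.int64(18), np.int64(7), np.int64(165)), (184, True, np.int64(14), np.int64(7)
[... 2747 characters left out ...]
40.2] -1.09672754462988
180 262 296 [ 17.7  -8.8 165.3] -2.2328308273611555
186 263 296 [ 12.4  -9.7 163.9] -2.6879632184096316
cart col 225 y 54.6 axis x,z [ 30.8 249.3] r 170.4 x ext -22.5 68.1 418.6
cart col 240 y 39.6 axis x,z [-0.6 62.2] r 24.7 x ext -22.2 24.0 88.4
cart col 250 y 28.7 axis x,z [-0.4 62.3] r 24.6 x ext -22.5 23.9 87.7
cart col 310 y -35.4 axis x,z [ 39.6 247.5] r 170.6 x ext -22.1 68.1 418.6
cart col 325 y -52.6 axis x,z [-0.6 62.3] r 24.4 x ext -24.0 23.9 87.5
bolt [-52.8  -2.4  37.3]
bolt [-61.2  -1.8  40.1]
bolt [-70.2  -2.4  41.3]
bolt [-79.   -2.4  43.1]
bolt [-87.2  -2.4  46.3]
nut [-1.158e+02  1.000e-01  5.450e+01] [[-159.2  -14.6   -0. ]
 [-106.4   10.7   60.1]]
```

Emit:
{"api": "jog_arm", "payload": {
  "steps": [
    [[0,0,0],[0.16,0.44,-0.6],50],
    [[0,0,0],[0,0,-0.76],50],
    [[0,0,0],[0,0,-0.76],50],
    [[0,0,0],[0,0,-0.76],50],
    [[0,0,0],[0,0,-0.76],50],
    [[0,0,0],[0,0,0],50],
    [[0,0,0],[0,0,0],50]
  ],
  "grip_force": 20
}}

```text
time: 2.12
tool_pos: [497.0, -98.8, 154.5]
orientation: [0.776, 0.631, -0.001, -0.002]
contact_force: [0.8, 0.5, 1.1]
gripper_width: 0.586
finger_force: 0.0
```

```bash
sed -i 's/^MID=.*/MID=np.array([495.0,-115.0])/' h.py; python3 - <<'E'
from h import *
ci,im,dp=snap("wrist"); save("w3.png",im)
o=bot.get_obs(); print(o["time"],o["tool_pos"],hf(o["tool_pos"]),o["contact_force"],o["gripper_width"])
E
```

```text
2.1667 [498.56361101 -99.1041972  156.2221898 ] [ 16.28715963  -0.32295709 156.2221898 ] [-0.29589838 -0.71520882  0.38394065] 0.5826095694411074
```

View pics/w3.png

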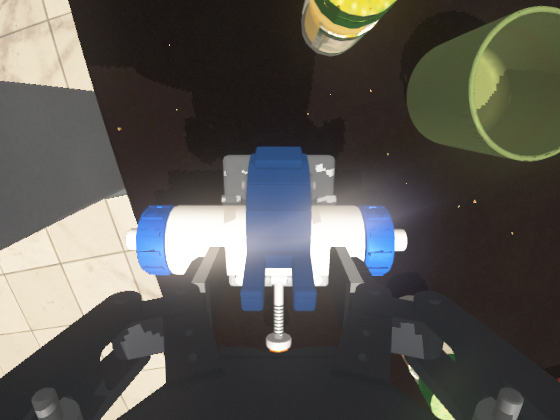

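The lug's prongs, columns 241–316 around (279,297), sit centred between the fingers at (205,270) and (355,270). I'll close gently.

Emit:
{"api": "jog_arm", "payload": {
  "steps": [
    [[0,0,0],[0,0,0],36],
    [[0,0,0],[0,0,0],32],
    [[0,0,0],[0,0,0],28],
    [[0,0,0],[0,0,0],26],
    [[0,0,0],[0,0,0],26],
    [[0,0,0],[0,0,0],26]
  ],
  "grip_force": 20
}}

```text
time: 2.67
tool_pos: [497.6, -98.5, 157.7]
orientation: [0.775, 0.632, -0.001, 0.0]
contact_force: [-8.6, -0.6, 5.8]
gripper_width: 0.347
finger_force: 20.1
```

```bash
python3 - <<'E'
from h import *
def arc(cx,cz,r,a,b,n,s):
    t=np.linspace(a,b,n+1);x=s*r*np.cos(t);z=r*np.sin(t)
    for k in range(n):
        d=(x[k+1]-x[k])*HX/40; print([0,0,0],[round(d[0],3),round(d[1],3),round((z[k+1]-z[k])/40,3)])
arc(40,62,90.5,1.314,0.214,11,-1)
E
```

```text
[0, 0, 0] [np.float64(-0.043), np.float64(-0.211), np.float64(-0.068)]
[0, 0, 0] [np.float64(-0.041), np.float64(-0.204), np.float64(-0.089)]
[0, 0, 0] [np.float64(-0.039), np.float64(-0.194), np.float64(-0.11)]
[0, 0, 0] [np.float64(-0.037), np.float64(-0.182), np.float64(-0.129)]
[0, 0, 0] [np.float64(-0.034), np.float64(-0.169), np.float64(-0.147)]
[0, 0, 0] [np.float64(-0.031), np.float64(-0.153), np.float64(-0.163)]
[0, 0, 0] [np.float64(-0.028), np.float64(-0.137), np.float64(-0.178)]
[0, 0, 0] [np.float64(-0.024), np.float64(-0.118), np.float64(-0.191)]
[0, 0, 0] [np.float64(-0.02), np.float64(-0.099), np.float64(-0.202)]
[0, 0, 0] [np.float64(-0.016), np.float64(-0.079), np.float64(-0.211)]
[0, 0, 0] [np.float64(-0.012), np.float64(-0.058), np.float64(-0.218)]
```

Emit:
{"api": "jog_arm", "payload": {
  "steps": [
    [[0,0,0],[-0.063,-0.207,-0.068],26],
    [[0,0,0],[-0.041,-0.204,-0.089],26],
    [[0,0,0],[-0.039,-0.194,-0.11],26],
    [[0,0,0],[-0.037,-0.182,-0.129],26],
    [[0,0,0],[0,0,0],26]
  ]
}}

```text
time: 3.08
tool_pos: [490.8, -130.5, 141.0]
orientation: [0.775, 0.632, -0.001, 0.0]
contact_force: [-5.4, -0.2, 1.7]
gripper_width: 0.347
finger_force: 20.3
```

Emit:
{"api": "jog_arm", "payload": {
  "steps": [
    [[0,0,0],[-0.054,-0.165,-0.147],26],
    [[0,0,0],[-0.031,-0.153,-0.163],26],
    [[0,0,0],[-0.028,-0.137,-0.178],26],
    [[0,0,0],[-0.024,-0.118,-0.191],26],
    [[0,0,0],[-0.02,-0.099,-0.202],26],
    [[0,0,0],[-0.016,-0.079,-0.211],26],
    [[0,0,0],[-0.012,-0.058,-0.218],26],
    [[0,0,0],[0,0,0],26]
  ]
}}

```text
time: 3.75
tool_pos: [484.0, -163.5, 87.7]
orientation: [0.775, 0.631, -0.001, 0.001]
contact_force: [-4.1, -2.8, 0.6]
gripper_width: 0.351
finger_force: 20.7
```

Emit:
{"api": "jog_arm", "payload": {
  "steps": [
    [[0,0,0],[-0.005,-0.02,-0.1],26],
    [[0,0,0],[-0.003,-0.015,-0.1],26],
    [[0,0,0],[0,0,0],26]
  ]
}}

```text
time: 4.0
tool_pos: [483.7, -164.8, 80.3]
orientation: [0.775, 0.632, -0.001, 0.001]
contact_force: [-4.5, -2.7, 0.5]
gripper_width: 0.348
finger_force: 20.7
```

Emit:
{"api": "jog_arm", "payload": {
  "steps": [
    [[0,0,0],[0,-0.003,-0.04],26],
    [[0,0,0],[0,0,0],26]
  ]
}}

```text
time: 4.17
tool_pos: [483.7, -164.9, 79.0]
orientation: [0.775, 0.632, -0.001, 0.001]
contact_force: [-5.6, -3.7, 1.3]
gripper_width: 0.349
finger_force: 20.7
```

Emit:
{"api": "jog_arm", "payload": {
  "steps": [
    [[0,0,0],[0,-0.003,-0.04],26],
    [[0,0,0],[0,0,0],26]
  ]
}}

```text
time: 4.33
tool_pos: [483.7, -165.1, 77.5]
orientation: [0.775, 0.632, -0.001, 0.001]
contact_force: [-4.7, -4.2, 0.8]
gripper_width: 0.35
finger_force: 20.6
```

Emit:
{"api": "jog_arm", "payload": {
  "steps": [
    [[0,0,0],[0,-0.003,-0.03],26],
    [[0,0,0],[0,0,0],26]
  ]
}}

```text
time: 4.5
tool_pos: [483.7, -165.1, 76.3]
orientation: [0.775, 0.632, -0.001, 0.001]
contact_force: [-6.7, -3.7, 1.2]
gripper_width: 0.344
finger_force: 20.7
```

Emit:
{"api": "jog_arm", "payload": {
  "steps": [
    [[0,0,0],[0,0,-0.03],26],
    [[0,0,0],[0,0,0],26]
  ]
}}

```text
time: 4.67
tool_pos: [483.6, -165.2, 75.2]
orientation: [0.775, 0.632, -0.001, 0.001]
contact_force: [-5.4, -4.3, 1.9]
gripper_width: 0.349
finger_force: 20.6
```

Emit:
{"api": "jog_arm", "payload": {
  "steps": [
    [[0,0,0],[0,0,-0.03],26],
    [[0,0,0],[0,0,0],26]
  ]
}}

```text
time: 4.83
tool_pos: [483.6, -165.3, 74.0]
orientation: [0.775, 0.632, -0.001, 0.001]
contact_force: [-6.1, -3.6, 1.7]
gripper_width: 0.346
finger_force: 20.6
```

Emit:
{"api": "jog_arm", "payload": {
  "steps": [
    [[0,0,0],[0,0,-0.025],26],
    [[0,0,0],[0,0,0],26]
  ]
}}

```text
time: 5.0
tool_pos: [483.6, -165.3, 73.0]
orientation: [0.775, 0.632, -0.001, 0.001]
contact_force: [-6.7, -4.8, 1.8]
gripper_width: 0.348
finger_force: 20.5
```

Emit:
{"api": "jog_arm", "payload": {
  "steps": [
    [[0,0,0],[0,0,-0.025],26],
    [[0,0,0],[0,0,0],26]
  ]
}}

```text
time: 5.17
tool_pos: [483.6, -165.4, 72.0]
orientation: [0.775, 0.632, -0.001, 0.001]
contact_force: [-6.5, -4.4, 2.8]
gripper_width: 0.343
finger_force: 20.5
```

Emit:
{"api": "jog_arm", "payload": {
  "steps": [
    [[0,0,0],[0,0,-0.025],26],
    [[0,0,0],[0,0,0],26]
  ]
}}

```text
time: 5.33
tool_pos: [483.6, -165.4, 71.0]
orientation: [0.775, 0.631, -0.001, 0.001]
contact_force: [-5.9, -3.7, 2.8]
gripper_width: 0.349
finger_force: 20.5
```

Emit:
{"api": "jog_arm", "payload": {
  "steps": [
    [[0,0,0],[0,0,-0.02],26],
    [[0,0,0],[0,0,0],26]
  ]
}}

```text
time: 5.5
tool_pos: [483.6, -165.4, 70.2]
orientation: [0.775, 0.632, -0.001, 0.001]
contact_force: [-5.9, -4.0, 1.9]
gripper_width: 0.347
finger_force: 20.5
```

Emit:
{"api": "jog_arm", "payload": {
  "steps": [
    [[0,0,0],[0,0,-0.025],26],
    [[0,0,0],[0,0,0],26]
  ]
}}

```text
time: 5.67
tool_pos: [483.6, -165.4, 69.1]
orientation: [0.775, 0.632, -0.001, 0.001]
contact_force: [-6.1, -4.4, 2.4]
gripper_width: 0.343
finger_force: 20.4
```

```bash
python3 - <<'E'
from h import *
ci,im,dp=snap("wrist"); np.savez("w4.npz",im=im,dp=dp,T=ci["world_from_camera"]);save("w4.png",im)
C=cloud(ci,dp);Hc=hf(C);H,S,V=hsvm(im);v,u=np.mgrid[:420,:560]
o=bot.get_obs();print(o["time"],o["tool_pos"],o["contact_force"])
b=(H>100)&(H<130)&(S>100)
for c in (258,279,302): print(c,[(r,int(b[r,c]),*[int(t) for t in Hc[r,c].round()]) for r in range(150,345,12)])
E
```

```text
5.7167 [ 483.59981362 -165.35061132   69.14076196] [-6.03624099 -4.80896765  2.79154014]
258 [(150, 1, 9, 5, 103), (162, 1, 6, 5, 103), (174, 1, 3, 5, 105), (186, 1, 18, 0, 187), (198, 1, -4, 5, 106), (210, 1, -7, 5, 104), (222, 1, -13, 6, 98), (234, 1, -18, 6, 96), (246, 1, -23, 6, 93), (258, 1, -33, 7, 81), (270, 1, -42, 8, 72), (282, 1, -48, 8, 73), (294, 1, -53, 8, 73), (306, 1, -58, 8, 75), (318, 1, -62, 8, 77), (330, 0, -127, 14, 1), (342, 0, -98, 11, 48)]
279 [(150, 1, 9, 0, 104), (162, 1, 6, 0, 105), (174, 1, 2, 0, 103), (186, 1, 0, 0, 105), (198, 1, -4, 0, 105), (210, 1, -7, 0, 105), (222, 1, -13, 0, 99), (234, 1, -17, 0, 97), (246, 1, -23, 0, 94), (258, 1, -32, 0, 83), (270, 0, -59, -1, 40), (282, 0, -65, -1, 43), (294, 0, -72, -1, 42), (306, 0, -77, -1, 46), (318, 0, -84, -1, 46), (330, 0, -90, -1, 48), (342, 0, -95, -1, 51)]
302 [(150, 1, 9, -6, 105), (162, 1, 6, -6, 105), (174, 1, 3, -6, 105), (186, 1, -1, -7, 105), (198, 1, -4, -7, 105), (210, 1, -7, -7, 106), (222, 1, -13, -7, 99), (234, 1, -17, -7, 98), (246, 1, -23, -8, 93), (258, 1, -32, -9, 82), (270, 1, -42, -10, 73), (282, 1, -47, -10, 74), (294, 1, -53, -10, 73), (306, 1, -58, -10, 74), (318, 1, -61, -10, 78), (330, 0, -127, -17, 0), (342, 0, -137, -17, 1)]
```

View pics/w4.png

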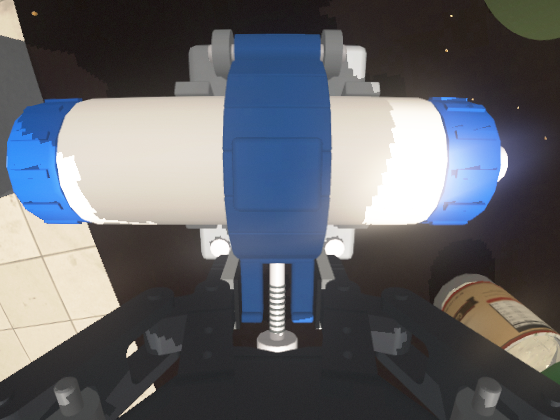

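The lug now lies level, with its prongs at (252,290) and (302,290) and a top at about z 73, against 68 at strap 0. The bolt is visible beyond it through the slot.

Emit:
{"api": "jog_arm", "payload": {
  "steps": [
    [[0,0,0],[0,0,-0.025],26],
    [[0,0,0],[0,0,0],26]
  ]
}}

```text
time: 5.88
tool_pos: [483.6, -165.4, 68.1]
orientation: [0.775, 0.632, -0.001, 0.001]
contact_force: [-6.7, -4.0, 2.5]
gripper_width: 0.35
finger_force: 20.4
```

Emit:
{"api": "jog_arm", "payload": {
  "steps": [
    [[0,0,0],[0,0,-0.025],26],
    [[0,0,0],[0,0,0],26]
  ]
}}

```text
time: 6.05
tool_pos: [483.6, -165.3, 67.1]
orientation: [0.775, 0.631, -0.001, 0.001]
contact_force: [-5.9, -4.4, 1.2]
gripper_width: 0.349
finger_force: 20.4
```

```bash
cat > lug.py <<'E'
from h import *
ci,im,dp=snap("wrist");Hc=hf(cloud(ci,dp));H,S,V=hsvm(im);v,u=np.mgrid[:420,:560]
o=bot.get_obs();print(o["time"],o["tool_pos"],o["contact_force"])
b=(H>100)&(H<130)&(S>100)&(abs(Hc[...,1])<13)
for n,k in (("lug",b&(Hc[...,0]<-42)&(Hc[...,0]>-56)),("tip",b&(Hc[...,0]<-60)&(Hc[...,0]>-68)),("crown",b&(Hc[...,0]<6)&(Hc[...,0]>-6)&(Hc[...,2]<130))):
    print(n,k.sum(),np.median(Hc[k],0).round(2),Hc[k][:,2].std())
E
python3 lug.py
```

```text
6.1 [ 483.64662534 -165.34817355   67.13667699] [-6.04381866 -4.00594845  1.8235551 ]
lug 1085 [-48.88  -5.93  71.25] 0.6675156189894489
tip 442 [-61.38  -5.85  73.92] 1.7988417054207324
crown 4178 [  0.27   0.14 103.72] 0.9564347956201364
```

Emit:
{"api": "jog_arm", "payload": {
  "steps": [
    [[0,0,0],[0,0,-0.025],26],
    [[0,0,0],[0,0,0],26]
  ]
}}

```text
time: 6.27
tool_pos: [483.6, -165.3, 66.1]
orientation: [0.775, 0.632, -0.001, 0.001]
contact_force: [-5.6, -3.6, 2.1]
gripper_width: 0.348
finger_force: 20.3
```

```bash
python3 lug.py
```

```text
6.3167 [ 483.6293813  -165.31962382   66.11901489] [-5.37413501 -3.79430456  1.06980832]
lug 1074 [-48.9   -5.9   70.31] 0.634758197721919
tip 449 [-61.45  -5.89  72.73] 1.8508991940617059
crown 4212 [  0.27   0.14 103.28] 0.9251119634879738
```

Emit:
{"api": "jog_arm", "payload": {
  "steps": [
    [[0,0,0],[0,0,-0.025],26],
    [[0,0,0],[0,0,0],26]
  ]
}}

```text
time: 6.48
tool_pos: [483.6, -165.3, 65.1]
orientation: [0.775, 0.632, -0.001, 0.001]
contact_force: [-6.5, -3.8, 1.0]
gripper_width: 0.348
finger_force: 20.3
```

Emit:
{"api": "jog_arm", "payload": {
  "steps": [
    [[0,0,0],[0,0,-0.02],26],
    [[0,0,0],[0,0,0],26]
  ]
}}

```text
time: 6.65
tool_pos: [483.6, -165.2, 64.3]
orientation: [0.775, 0.632, -0.001, 0.001]
contact_force: [-6.6, -3.0, 2.2]
gripper_width: 0.35
finger_force: 20.3
```

Emit:
{"api": "jog_arm", "payload": {
  "steps": [
    [[0,0,0],[0,0,-0.02],26],
    [[0,0,0],[0,0,0],26]
  ]
}}

```text
time: 6.82
tool_pos: [483.6, -165.2, 63.5]
orientation: [0.775, 0.632, -0.001, 0.001]
contact_force: [-4.8, -3.9, 1.8]
gripper_width: 0.345
finger_force: 20.3
```

Emit:
{"api": "jog_arm", "payload": {
  "steps": [
    [[0,0,0],[0,0,-0.02],26],
    [[0,0,0],[0,0,0],26]
  ]
}}

```text
time: 6.98
tool_pos: [483.7, -165.2, 62.7]
orientation: [0.775, 0.632, -0.001, 0.001]
contact_force: [-5.4, -3.0, 3.0]
gripper_width: 0.347
finger_force: 20.3
```

```bash
python3 lug.py
```

```text
7.0333 [ 483.6257841  -165.16829386   62.71201849] [-6.29786484 -4.12495436  1.88092619]
lug 1058 [-48.85  -5.91  67.13] 0.6800151213411253
tip 431 [-61.65  -5.95  68.98] 1.68594422318337
crown 4365 [  0.22   0.15 101.85] 0.9341915367595737
```

Emit:
{"api": "jog_arm", "payload": {
  "steps": [
    [[0,0,0],[0,0,-0.02],26],
    [[0,0,0],[0,0,0],26]
  ]
}}

```text
time: 7.2
tool_pos: [483.7, -165.2, 62.4]
orientation: [0.775, 0.632, -0.001, 0.001]
contact_force: [-7.0, -1.9, 6.0]
gripper_width: 0.344
finger_force: 20.7
```

Emit:
{"api": "jog_arm", "payload": {
  "steps": [
    [[0,0,0],[0,0,-0.02],26],
    [[0,0,0],[0,0,0],26]
  ]
}}

```text
time: 7.37
tool_pos: [483.7, -165.1, 62.1]
orientation: [0.775, 0.632, -0.001, 0.001]
contact_force: [-8.0, -1.3, 10.0]
gripper_width: 0.35
finger_force: 21.1
```

```bash
python3 lug.py
```

```text
7.4167 [ 483.71828885 -165.11569514   62.06836118] [-8.73118988 -2.02991942  9.72549844]
lug 1080 [-48.86  -5.87  66.61] 0.8722703926330633
tip 444 [-61.71  -6.04  68.54] 1.4638993450110211
crown 4415 [3.0000e-01 1.0000e-01 1.0163e+02] 0.9216319944714189
```

Contact: Fz rose from about 2 to 10 N, with the lug at its closed level. Now I'll relax, release and rise above the nut.

Emit:
{"api": "jog_arm", "payload": {
  "steps": [
    [[0,0,0],[0,0,0.025],26],
    [[0,0,0],[0,0,0],32],
    [[0,0,0],[0,0,0],40],
    [[0,0,0],[0,0,0],50],
    [[0,0,0],[0,0,0],50],
    [[0,0,0],[0,0,0.3],50],
    [[0,0,0],[0,0,0.5],50],
    [[0,0,0],[0,0,0.5],50],
    [[0,0,0],[-0.16,-0.85,0],50],
    [[0,0,0],[-0.16,-0.86,0],50],
    [[0,0,0],[0,0,0],50],
    [[0,0,0],[0,0,0],50],
    [[0,0,0],[0,0,0],50]
  ]
}}

```text
time: 8.5
tool_pos: [471.1, -231.8, 112.5]
orientation: [0.775, 0.632, 0.0, -0.0]
contact_force: [-0.1, -0.2, 0.1]
gripper_width: 0.584
finger_force: 0.0
```

```bash
python3 - <<'E'
from h import *
ci,im,dp=snap("wrist"); np.savez("w5.npz",im=im,dp=dp,T=ci["world_from_camera"]);save("w5.png",im)
C=cloud(ci,dp);Hc=hf(C);H,S,V=hsvm(im);v,u=np.mgrid[:420,:560]
o=bot.get_obs();print(o["time"],o["tool_pos"],hf(o["tool_pos"]),o["contact_force"],o["gripper_width"])
b=(H>100)&(H<130)&(S>100)&(abs(Hc[...,1])<13)
k=b&(Hc[...,0]<-42)&(Hc[...,0]>-56);print("lug",np.median(Hc[k],0))
k=(H<16)&(S>150)&(V>90)&(u>200)&(u<360)&(v>200)
if k.sum()>10:
    k=biggest(k);print("nut",k.sum(),u[k].min(),u[k].max(),v[k].min(),v[k].max(),np.median(Hc[k],0),np.percentile(Hc[k],[5,95],axis=0))
E
```

```text
8.55 [ 471.08142448 -231.28481621  112.37411477] [-118.71896117    0.25493944  112.37411477] [-0.466691    0.23276331 -0.16813766] 0.5861498690884842
lug [-49.6236124   -0.93757435  67.23547892]
nut 1658 247 313 208 254 [-1.15471256e+02 -1.00486028e-01  5.44486208e+01] [[-152.44616328  -22.29898761   -0.16792719]
 [-103.71721987   18.16852107   62.60749517]]
```

View pics/w5.png

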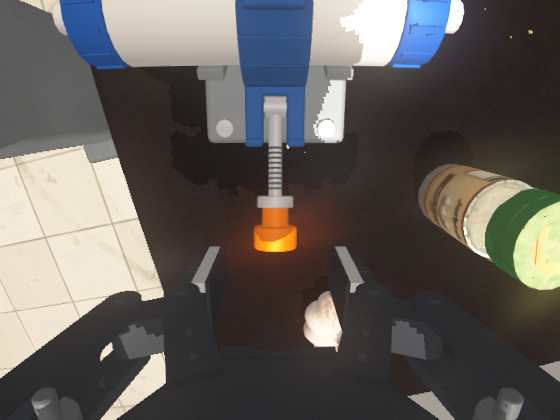

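The wrist view from above the nut shows the head at (275,238) with the collar at (275,200), centred between the fingers. Garlic is at (322,320) near the right finger, so I'll check the clearance.

```bash
python3 - <<'E'
from h import *
d=np.load("w5.npz");ci=camera_info("wrist");ci["world_from_camera"]=d["T"]
for vv,z in((227,62),(238,65),(238,52),(250,45),(250,52),(250,58)): print(vv,z,hf(onplane(ci,275,vv,z)).round(1))
ct=camera_info("top");print("garlic",hf(onplane(ct,413.5,249.5,25)).round(1),"jar",hf(onplane(ct,386,204,100)).round(1))
Hc=hf(cloud(ci,d["dp"])); H,S,V=hsvm(d["im"]); v,u=np.mgrid[:420,:560]
for r in range(196,256,4): print(r,Hc[r,275].round(1))
k=(Hc[...,2]>15)&(Hc[...,2]<60)&(u>295)&(u<340)&(v>290)&(v<350)&(H<20);print(np.percentile(Hc[k],[2,98],axis=0).round(1))
E
```

```text
227 62 [-110.8    0.5   62. ]
238 65 [-116.3    0.5   65. ]
238 52 [-121.4    0.6   52. ]
250 45 [-132.4    0.7   45. ]
250 52 [-129.3    0.6   52. ]
250 58 [-126.7    0.5   58. ]
garlic [-205.7  -46.7   25. ] jar [-106.3 -128.2  100. ]
196 [-94.2   0.5  56.2]
200 [-96.7   0.5  55.6]
204 [-98.8   0.5  56.7]
208 [-100.8    0.5   57.7]
212 [-103.9    0.5   55.5]
216 [-106.3    0.5   55.7]
220 [-108.8    0.5   55.6]
224 [-111.     0.5   56.2]
228 [-112.     0.5   60.2]
232 [-113.3    0.5   63.3]
236 [-115.5    0.5   63.9]
240 [-117.6    0.5   64.8]
244 [-120.5    0.5   63.7]
248 [-122.5    0.5   64.5]
252 [-153.7    1.     0.8]
[[-211.9  -44.    16.6]
 [-179.7  -21.9   44.9]]
```

Emit:
{"api": "jog_arm", "payload": {
  "steps": [
    [[0,0,0],[-0.011,-0.056,-0.5],48],
    [[0,0,0],[0,0,-0.5],48],
    [[0,0,0],[0,0,-0.367],48],
    [[0,0,0],[0,0,0],40],
    [[0,0,0],[0,0,0],34],
    [[0,0,0],[0,0,0],28],
    [[0,0,0],[0,0,0],24],
    [[0,0,0],[0,0,0],22],
    [[0,0,0],[0,0,0],22]
  ],
  "grip_force": 20
}}

```text
time: 9.3
tool_pos: [470.1, -233.5, 58.3]
orientation: [0.775, 0.632, -0.0, -0.001]
contact_force: [-3.7, 3.1, 0.4]
gripper_width: 0.294
finger_force: 19.7
```

```bash
python3 - <<'E'
from h import *
o=bot.get_obs();print(hf(o["tool_pos"]),o["contact_force"],o["gripper_width"]*85.4,o["finger_force"])
r=77.8
th=np.linspace(1.315,0,15)
x=-r*np.sin(th);z=r*np.cos(th)
for k in range(14):
    d=(x[k+1]-x[k])*HX/40; print(f"[[0,0,0],[{d[0]:.3f},{d[1]:.3f},{(z[k+1]-z[k])/40:.3f}],22],")
E
```

```text
[-121.0859216     0.7984128    58.25705657] [-3.68418547  3.12176482  0.38383444] 25.11669647907375 19.681791365146637
[[0,0,0],[0.011,0.053,0.174],22],
[[0,0,0],[0.014,0.069,0.168],22],
[[0,0,0],[0.017,0.084,0.161],22],
[[0,0,0],[0.020,0.099,0.152],22],
[[0,0,0],[0.023,0.112,0.142],22],
[[0,0,0],[0.025,0.125,0.131],22],
[[0,0,0],[0.028,0.136,0.118],22],
[[0,0,0],[0.030,0.147,0.105],22],
[[0,0,0],[0.032,0.156,0.090],22],
[[0,0,0],[0.033,0.163,0.075],22],
[[0,0,0],[0.034,0.169,0.059],22],
[[0,0,0],[0.035,0.174,0.042],22],
[[0,0,0],[0.036,0.177,0.026],22],
[[0,0,0],[0.036,0.179,0.009],22],
```

Emit:
{"api": "jog_arm", "payload": {
  "steps": [
    [[0,0,0],[0.011,0.053,0.174],22],
    [[0,0,0],[0.014,0.069,0.168],22],
    [[0,0,0],[0.017,0.084,0.161],22],
    [[0,0,0],[0.02,0.099,0.152],22],
    [[0,0,0],[0.023,0.112,0.142],22],
    [[0,0,0],[0,0,0],22]
  ]
}}

```text
time: 9.8
tool_pos: [473.7, -216.9, 91.3]
orientation: [0.775, 0.632, -0.0, -0.0]
contact_force: [-5.6, 0.6, 0.0]
gripper_width: 0.295
finger_force: 20.1
```

Emit:
{"api": "jog_arm", "payload": {
  "steps": [
    [[0,0,0],[0.025,0.125,0.131],22],
    [[0,0,0],[0.028,0.136,0.118],22],
    [[0,0,0],[0.03,0.147,0.105],22],
    [[0,0,0],[0.032,0.156,0.09],22],
    [[0,0,0],[0.033,0.163,0.075],22],
    [[0,0,0],[0,0,0],22]
  ]
}}

```text
time: 10.3
tool_pos: [479.7, -188.0, 112.2]
orientation: [0.775, 0.632, -0.001, 0.0]
contact_force: [-7.4, -0.7, 2.2]
gripper_width: 0.29
finger_force: 20.3
```

Emit:
{"api": "jog_arm", "payload": {
  "steps": [
    [[0,0,0],[0.024,0.169,0.059],22],
    [[0,0,0],[0.03,0.174,0.042],22],
    [[0,0,0],[0.031,0.177,0.026],22],
    [[0,0,0],[0,0,0],22]
  ]
}}

```text
time: 10.63
tool_pos: [483.8, -167.4, 117.5]
orientation: [0.775, 0.632, -0.0, 0.001]
contact_force: [-6.7, -0.3, 4.4]
gripper_width: 0.296
finger_force: 20.6
```

Emit:
{"api": "jog_arm", "payload": {
  "steps": [
    [[0,0,0],[0.024,0.12,0.012],22],
    [[0,0,0],[0,0,0],22]
  ]
}}

```text
time: 10.8
tool_pos: [484.8, -162.9, 117.9]
orientation: [0.775, 0.632, -0.0, 0.001]
contact_force: [-5.2, 0.3, 2.8]
gripper_width: 0.299
finger_force: 20.7
```

Emit:
{"api": "jog_arm", "payload": {
  "steps": [
    [[0,0,0],[0.01,0.05,0],22],
    [[0,0,0],[0,0,0],22]
  ]
}}

```text
time: 10.97
tool_pos: [485.1, -161.3, 117.9]
orientation: [0.775, 0.632, -0.0, 0.001]
contact_force: [-5.6, -1.5, 3.4]
gripper_width: 0.293
finger_force: 20.8
```

Emit:
{"api": "jog_arm", "payload": {
  "steps": [
    [[0,0,0],[0.008,0.04,0],22],
    [[0,0,0],[0,0,0],22]
  ]
}}

```text
time: 11.13
tool_pos: [485.4, -159.8, 118.0]
orientation: [0.775, 0.632, -0.0, 0.001]
contact_force: [-6.9, 0.5, 3.7]
gripper_width: 0.292
finger_force: 20.8
```

Emit:
{"api": "jog_arm", "payload": {
  "steps": [
    [[0,0,0],[0.006,0.03,0],22],
    [[0,0,0],[0,0,0],22]
  ]
}}

```text
time: 11.3
tool_pos: [485.6, -158.7, 118.0]
orientation: [0.775, 0.632, -0.0, 0.001]
contact_force: [-6.0, -0.4, 2.7]
gripper_width: 0.293
finger_force: 20.9
```

Emit:
{"api": "jog_arm", "payload": {
  "steps": [
    [[0,0,0],[0.006,0.03,0],22],
    [[0,0,0],[0,0,0],22]
  ]
}}

```text
time: 11.47
tool_pos: [485.9, -157.6, 118.0]
orientation: [0.775, 0.632, -0.0, 0.001]
contact_force: [-6.5, 0.0, 3.4]
gripper_width: 0.292
finger_force: 20.9
```

Emit:
{"api": "jog_arm", "payload": {
  "steps": [
    [[0,0,0],[0.005,0.025,0],22],
    [[0,0,0],[0,0,0],22]
  ]
}}

```text
time: 11.63
tool_pos: [486.1, -156.5, 117.9]
orientation: [0.775, 0.632, -0.0, 0.001]
contact_force: [-6.0, -0.1, 4.0]
gripper_width: 0.296
finger_force: 20.9
```

Emit:
{"api": "jog_arm", "payload": {
  "steps": [
    [[0,0,0],[0.005,0.025,0],22],
    [[0,0,0],[0,0,0],22]
  ]
}}

```text
time: 11.8
tool_pos: [486.3, -155.5, 117.9]
orientation: [0.775, 0.632, -0.0, 0.001]
contact_force: [-6.6, -0.4, 3.4]
gripper_width: 0.293
finger_force: 20.9
```

```bash
cat > look.py <<'E'
from h import *
import sys
ci,im,dp=snap("wrist");save(sys.argv[1],im);Hc=hf(cloud(ci,dp));H,S,V=hsvm(im);v,u=np.mgrid[:420,:560]
o=bot.get_obs();print(o["time"],hf(o["tool_pos"]),o["contact_force"])
k=(H<16)&(S>150)&(V>90)&(u>200)&(u<360)&(v>200)
k=biggest(k);print("nut",k.sum(),u[k].min(),u[k].max(),v[k].min(),v[k].max(),np.median(Hc[k],0),np.percentile(Hc[k],[5,95],axis=0).round(1))
b=(H>100)&(H<130)&(S>100)&(abs(Hc[...,1])<13)&(Hc[...,0]<-42)&(Hc[...,0]>-56)&(Hc[...,2]<100);print("lug",b.sum(),np.median(Hc[b],0))
E
python3 look.py w6.png
```

```text
11.85 [-41.40711741   0.4641733  117.90179811] [-6.03856938 -1.52269549  2.90915521]
nut 2475 248 305 256 321 [-41.50498496   0.43118416 117.32722092] [[-51.4 -10.4 106.4]
 [-34.9  10.7 118.5]]
lug 159 [-47.97784586 -10.21038412  67.46506987]
```

View pics/w6.png

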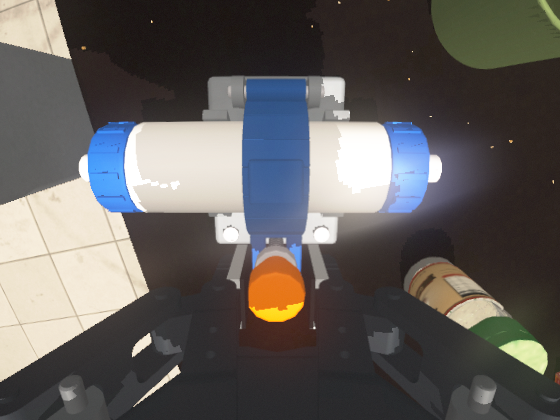

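The wrist view shows the nut between the fingers at (277,290), with the collar at (275,255) over the slot of the lug. I'll check the tilt from the depth profile.

```bash
python3 - <<'E'
from h import *
ci,im,dp=snap("wrist");Hc=hf(cloud(ci,dp));v,u=np.mgrid[:420,:560]
for r in range(244,326,4): print(r,np.median(Hc[r,272:283],0).round(1),im[r,277])
k=(Hc[...,2]>112)&(Hc[...,2]<122)&(u>245)&(u<310)&(v>250)&(v<325)&(abs(Hc[...,1])<8)
P=Hc[k];q=np.linalg.lstsq(np.c_[P,][:,:2]*[1,1]@np.eye(2) if 0 else np.c_[P[:,:2],np.ones(len(P))],P[:,2],rcond=None)[0];print("plane",q)
cs=camera_info("side");im2,d2=camera("side");H,S,V=hsvm(np.array(im2))
k=(H<16)&(S>140)&(V>100)&(u>290)&(u<370)&(v>160)&(v<212);print("side orange",k.sum())
if k.sum():
    k=biggest(k);print(u[k].mean(),v[k].mean(),hf(onplane(cs,u[k].mean(),v[k].mean(),110)))
cv2.imwrite("pics/s2.png",cv2.resize(np.array(im2)[150:250,270:400,::-1],(780,600),interpolation=cv2.INTER_CUBIC))
E
```

```text
244 [-42.5  -0.4  69.8] [135 126 125]
248 [-36.1  -0.4  90. ] [161 149 148]
252 [-37.   -0.4  92.8] [194 183 179]
256 [-39.1  -0.4  93. ] [190 116  73]
260 [-34.6  -0.4 106.9] [189 101  52]
264 [-34.8  -0.4 110.4] [191 100  46]
268 [-34.8  -0.4 114.1] [193  99  40]
272 [-35.   -0.4 117.2] [219 112  40]
276 [-36.7  -0.4 117.7] [233 123  36]
280 [-38.5  -0.4 117.8] [232 120  26]
284 [-40.4  -0.4 117.8] [233 119  29]
288 [-42.3  -0.4 117.7] [232 119  25]
292 [-44.4  -0.4 117.4] [231 118  24]
296 [-46.4  -0.4 117.4] [232 119  24]
300 [-48.2  -0.4 117.6] [232 119  22]
304 [-50.3  -0.4 117.6] [232 118  21]
308 [-52.2  -0.4 117.7] [255 197  36]
312 [-54.4  -0.4 117.5] [255 220  34]
316 [-56.5  -0.4 117.3] [255 216  27]
320 [-58.6  -0.4 117.3] [255 206   2]
324 [-148.1   -0.4    0.2] [77 44 34]
plane [-4.10777303e-02 -9.03637575e-04  1.15429255e+02]
side orange 62
325.7096774193548 183.61290322580646 [-38.44275442   3.77616394 110.        ]
```

View pics/s2.png

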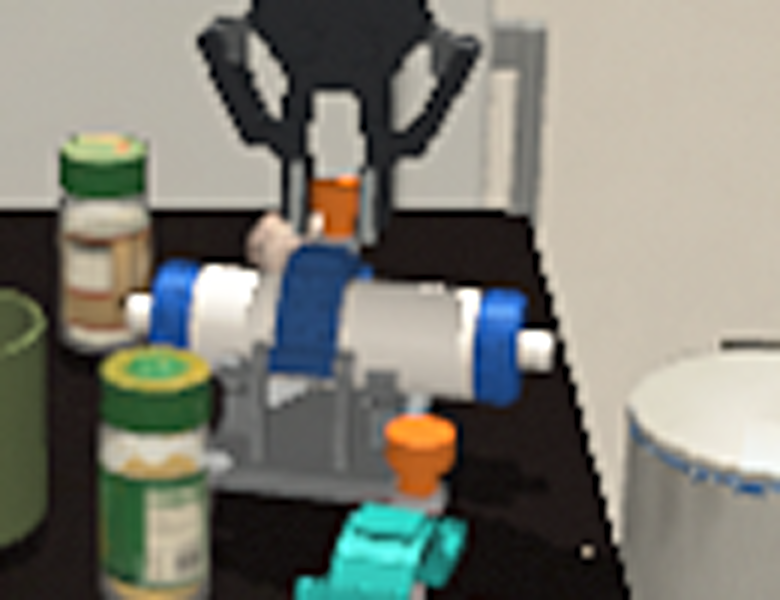

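The side view shows the gripper holding the nut (335,205) upright over the closed strap. The depth profile gives a level head top, centred at holder x≈-47 and z≈117.6, so the bolt is upright against its stop. Now I'll release, rise, close, and centre over the nut.

Emit:
{"api": "jog_arm", "payload": {
  "steps": [
    [[0,0,0],[0,0,0],30],
    [[0,0,0],[0,0,0],38],
    [[0,0,0],[0,0,0],46],
    [[0,0,0],[0,0,0],46],
    [[0,0,0],[0,0,0.4],46],
    [[0,0,0],[0,0,0.4],46],
    [[0,0,0],[0,0,0.4],46],
    [[0,0,0],[-0.015,-0.122,0],20],
    [[0,0,0],[0,0,0],0],
    [[0,0,0],[0,0,0],0],
    [[0,0,0],[0,0,0],0],
    [[0,0,0],[0,0,0],0],
    [[0,0,0],[0,0,0],0],
    [[0,0,0],[0,0,0],0]
  ]
}}

```text
time: 13.12
tool_pos: [485.2, -159.6, 163.6]
orientation: [0.775, 0.632, -0.0, -0.0]
contact_force: [-0.6, -0.1, 0.1]
gripper_width: 0.002
finger_force: 0.0
```

```bash
python3 - <<'E'
from h import *
ci,im,dp=snap("wrist");save("w7.png",im);Hc=hf(cloud(ci,dp));H,S,V=hsvm(im);v,u=np.mgrid[:420,:560]
o=bot.get_obs();print(o["time"],hf(o["tool_pos"]),o["contact_force"],o["gripper_width"])
k=biggest((H<18)&(S>130)&(V>90)&(u>200)&(u<360)&(v>180));print(u[k].min(),u[k].max(),v[k].min(),v[k].max())
P=Hc[k&(Hc[...,2]>113)&(Hc[...,2]<123)];print(np.percentile(P,[2,50,98],axis=0).round(1));print(np.linalg.lstsq(np.c_[P[:,:2],np.ones(len(P))],P[:,2],rcond=None)[0])
c=(k.nonzero()[1]).mean();print([tuple(np.median(Hc[r,int(c)-4:int(c)+5],0).round(1)) for r in range(v[k].min()-12,v[k].max()+6,5)])
E
```

```text
13.1667 [-45.69927336   0.59660446 163.77943993] [ 0.35817335 -0.47220237  0.13155529] -0.0009557666857281486
254 298 219 254
[[-47.4 -11.3 113.5]
 [-40.7   0.5 117.6]
 [-34.9  11.8 118.9]]
[-9.54683411e-02 -4.05843134e-03  1.13428913e+02]
[(np.float64(-38.5), np.float64(1.4), np.float64(68.0)), (np.float64(-36.1), np.float64(1.2), np.float64(87.8)), (np.float64(-37.8), np.float64(1.2), np.float64(93.1)), (np.float64(-34.9), np.float64(1.1), np.float64(111.4)), (np.float64(-35.7), np.float64(1.0), np.float64(117.4)), (np.float64(-38.5), np.float64(1.0), np.float64(117.7)), (np.float64(-41.3), np.float64(1.0), np.float64(118.3)), (np.float64(-44.5), np.float64(1.0), np.float64(117.7)), (np.float64(-35.1), np.float64(0.8), np.float64(146.5)), (np.float64(-35.2), np.float64(0.7), np.float64(151.9)), (np.float64(-35.1), np.float64(0.7), np.float64(157.3))]
```

```bash
python3 - <<'E'
from h import *
ci,im,dp=snap("wrist");Hc=hf(cloud(ci,dp));H,S,V=hsvm(im);v,u=np.mgrid[:420,:560]
for ys in ((20,35),(35,55),(-35,-20),(-55,-35)):
    k=(Hc[...,1]>ys[0])&(Hc[...,1]<ys[1])&(Hc[...,2]>66)&(Hc[...,2]<92)&(S<60)&(abs(Hc[...,0])<28)
    P=Hc[k];A=np.c_[2*P[:,0],2*P[:,2],np.ones(len(P))];q=np.linalg.lstsq(A,P[:,0]**2+P[:,2]**2,rcond=None)[0]
    print(ys,len(P),q[:2].round(1),np.sqrt(q[2]+q[0]**2+q[1]**2).round(1))
b=(H>100)&(H<130)&(S>100)&(abs(Hc[...,1])<17)&(Hc[...,2]>62)&(Hc[...,2]<80)
print("lug pts",np.percentile(Hc[b],[2,50,98],axis=0).round(1))
s=(abs(Hc[...,1])<5)&(Hc[...,0]<-36)&(Hc[...,0]>-52)&(Hc[...,2]>36)&(Hc[...,2]<113)&(u>250)&(u<310)
for r in range(200,232,2):
    k=s&(v==r); print(r,np.median(Hc[k],0).round(1) if k.any() else None)
cs=camera_info("side");im2,d2=snap("side")[1:];H2,S2,V2=hsvm(im2)
k=(H2<16)&(S2>140)&(V2>100)&(u>290)&(u<370)&(v>160)&(v<212);k=biggest(k);print("side",k.sum(),hf(onplane(cs,u[k].mean(),v[k].mean(),111)))
ct,it,dt=snap("top");H2,S2,V2=hsvm(it);k=(H2<16)&(S2>140)&(V2>100)&(u>300)&(u<400)&(v>220)&(v<300);print("top",k.sum())
E
```

```text
(20, 35) 1714 [ 0.1 62. ] 24.7
(35, 55) 2237 [ 0.2 62.2] 24.5
(-35, -20) 1730 [-0.1 61.9] 24.8
(-55, -35) 2242 [-0.1 62. ] 24.7
lug pts [[-50.8 -13.8  65.9]
 [ 36.6   1.   68.4]
 [ 45.5  14.6  79.5]]
200 None
202 None
204 None
206 [-38.    0.2  67.7]
208 [-39.6   0.6  67.2]
210 [-42.3   0.2  62.9]
212 [-39.7   0.2  76.4]
214 [-36.6   0.5  90.8]
216 [-37.3   0.2  92.8]
218 [-38.6  -0.2  92.8]
220 None
222 None
224 None
226 None
228 None
230 None
side 63 [-34.571232     4.79467231 111.        ]
top 0
```

The bolt still leans about 0.04 rad: head, collar and shaft all show it. I'll nudge the head towards +x with shut fingers from behind.

Emit:
{"api": "jog_arm", "payload": {
  "steps": [
    [[0,0,0],[-0.18,-0.882,0],0],
    [[0,0,0],[0,0,-0.39],0],
    [[0,0,0],[0,0,-0.385],0],
    [[0,0,0],[0.02,0.098,0],0],
    [[0,0,0],[0.02,0.098,0],0],
    [[0,0,0],[0,0,0],0]
  ]
}}

```text
time: 13.82
tool_pos: [480.1, -186.4, 133.7]
orientation: [0.775, 0.632, 0.0, -0.0]
contact_force: [-0.4, -0.4, -0.5]
gripper_width: 0.004
finger_force: 0.0
```

Emit:
{"api": "jog_arm", "payload": {
  "steps": [
    [[0,0,0],[0.01,0.049,0],0],
    [[0,0,0],[0,0,0],0]
  ]
}}

```text
time: 13.98
tool_pos: [481.0, -185.0, 134.2]
orientation: [0.775, 0.632, 0.0, 0.001]
contact_force: [0.3, -0.5, -0.0]
gripper_width: -0.003
finger_force: 0.0
```

Emit:
{"api": "jog_arm", "payload": {
  "steps": [
    [[0,0,0],[0.006,0.03,0],0],
    [[0,0,0],[0,0,0],0]
  ]
}}

```text
time: 14.15
tool_pos: [481.0, -184.1, 133.8]
orientation: [0.775, 0.632, 0.0, 0.001]
contact_force: [0.5, 0.0, -0.3]
gripper_width: -0.004
finger_force: 0.1
```

Emit:
{"api": "jog_arm", "payload": {
  "steps": [
    [[0,0,0],[0.006,0.03,0],0],
    [[0,0,0],[0,0,0],0]
  ]
}}

```text
time: 14.32
tool_pos: [481.0, -182.9, 133.5]
orientation: [0.775, 0.632, 0.0, 0.0]
contact_force: [-0.7, -0.0, -0.1]
gripper_width: -0.001
finger_force: 0.2
```

```bash
cat > nut.py <<'E'
from h import *
ci,im,dp=snap("wrist");Hc=hf(cloud(ci,dp));H,S,V=hsvm(im);v,u=np.mgrid[:420,:560]
o=bot.get_obs();print(round(o["time"],2),hf(o["tool_pos"]).round(2),o["contact_force"].round(1),o["gripper_width"].round(3))
w=(abs(Hc[...,1])<4)&(Hc[...,0]<-25)&(Hc[...,0]>-62)
f=w&(Hc[...,2]>105)&(Hc[...,2]<116)&(H<18)&(S>120); print("head front x",f.sum(),np.median(Hc[f],0).round(2))
t=w&(Hc[...,2]>114)&(Hc[...,2]<121)&(H<18)&(S>120);P=Hc[t];P=P[P[:,0]<np.median(Hc[f][:,0])-2]
print("top z",len(P),np.median(P,0).round(2), "x",P[:,0].min().round(1),P[:,0].max().round(1),"slope",np.polyfit(P[:,0],P[:,2],1)[0].round(3) if len(P)>5 else None)
b=(H>100)&(H<130)&(S>100)&(abs(Hc[...,1])<14)&(Hc[...,0]<-42)&(Hc[...,2]<90)
if b.sum()>5:print("lug",b.sum(),np.median(Hc[b],0).round(2))
E
python3 nut.py
```

```text
Traceback (most recent call last):
  File "nut.py", line 3, in <module>
    o=bot.get_obs();print(round(o["time"],2),hf(o["tool_pos"]).round(2),o["contact_force"].round(1),o["gripper_width"].round(3))
                                                                                                    ^^^^^^^^^^^^^^^^^^^^^^^^
AttributeError: 'float' object has no attribute 'round'
```

Emit:
{"api": "jog_arm", "payload": {
  "steps": [
    [[0,0,0],[0.006,0.03,0],0],
    [[0,0,0],[0,0,0],0]
  ]
}}

```text
time: 14.53
tool_pos: [481.1, -182.1, 133.3]
orientation: [0.775, 0.632, -0.0, 0.0]
contact_force: [-0.5, -2.6, 0.2]
gripper_width: 0.001
finger_force: 1.2
```

Emit:
{"api": "jog_arm", "payload": {
  "steps": [
    [[0,0,0],[0.005,0.025,0],0],
    [[0,0,0],[0,0,0],0]
  ]
}}

```text
time: 14.7
tool_pos: [481.2, -181.8, 133.4]
orientation: [0.775, 0.632, -0.001, 0.001]
contact_force: [-1.7, -5.2, 0.5]
gripper_width: -0.001
finger_force: 2.8
```

```bash
python3 nut.py
```

```text
Traceback (most recent call last):
  File "nut.py", line 3, in <module>
    o=bot.get_obs();print(round(o["time"],2),hf(o["tool_pos"]).round(2),o["contact_force"].round(1),o["gripper_width"].round(3))
                                                                                                    ^^^^^^^^^^^^^^^^^^^^^^^^
AttributeError: 'float' object has no attribute 'round'
```

```bash
sed -i 's/,o\["gripper_width"\].round(3)//' nut.py; python3 nut.py
```

```text
14.8 [-68.26   0.21 133.38] [-1.4 -5.   1.5]
head front x 92 [-32.6   -0.2  110.77]
top z 843 [-45.4   -0.16 117.73] x -57.9 -34.6 slope 0.006
lug 40 [-43.07  12.52  67.29]
```

Head centre is now at x≈-45.6 with a level top, and there was 5 N at the stop, so the bolt is upright. I'll back off and go over the nut.

Emit:
{"api": "jog_arm", "payload": {
  "steps": [
    [[0,0,0],[-0.04,-0.2,0],0],
    [[0,0,0],[0,0,0.4],0],
    [[0,0,0],[0,0,0.35],0],
    [[0,0,0],[0.077,0.378,0],0],
    [[0,0,0],[0.077,0.379,0],0],
    [[0,0,0],[0,0,-0.2],0],
    [[0,0,0],[0,0,-0.2],0],
    [[0,0,0],[0,0,0],0],
    [[0,0,0],[0,0,0],0]
  ]
}}

```text
time: 15.55
tool_pos: [484.9, -158.5, 146.0]
orientation: [0.775, 0.632, -0.0, -0.001]
contact_force: [-0.7, -0.1, -0.6]
gripper_width: 0.003
finger_force: 0.0
```

```bash
python3 nut.py
```

```text
15.6 [-44.79   0.83 146.45] [ 0.9  1.  -0.4]
head front x 105 [-3.2610e+01 -4.0000e-02  1.1155e+02]
top z 70 [-35.85   0.21 117.82] x -37.1 -34.6 slope 0.071
lug 146 [-46.07 -10.61  67.32]
```

Emit:
{"api": "jog_arm", "payload": {
  "steps": [
    [[0,0,0],[0.015,-0.01,-0.05],0],
    [[0,0,0],[0,0,0],0]
  ]
}}

```text
time: 15.77
tool_pos: [486.4, -159.3, 145.0]
orientation: [0.775, 0.632, 0.0, 0.0]
contact_force: [0.2, -0.0, 0.8]
gripper_width: -0.0
finger_force: 0.0
```

Emit:
{"api": "jog_arm", "payload": {
  "steps": [
    [[0,0,0],[0,0,-0.025],0],
    [[0,0,0],[0,0,0],0]
  ]
}}

```text
time: 15.93
tool_pos: [486.4, -159.0, 144.2]
orientation: [0.775, 0.632, 0.0, 0.0]
contact_force: [0.0, 0.0, 1.0]
gripper_width: -0.003
finger_force: 0.0
```

Emit:
{"api": "jog_arm", "payload": {
  "steps": [
    [[0,0,0],[0,0,-0.025],0],
    [[0,0,0],[0,0,0],0]
  ]
}}

```text
time: 16.1
tool_pos: [486.3, -158.8, 143.1]
orientation: [0.775, 0.632, 0.0, 0.0]
contact_force: [-0.6, 0.0, 1.2]
gripper_width: -0.004
finger_force: 0.0
```

Emit:
{"api": "jog_arm", "payload": {
  "steps": [
    [[0,0,0],[0,0,-0.025],0],
    [[0,0,0],[0,0,0],0]
  ]
}}

```text
time: 16.27
tool_pos: [486.5, -158.8, 142.3]
orientation: [0.775, 0.632, 0.0, 0.0]
contact_force: [-0.8, 0.2, -0.4]
gripper_width: 0.0
finger_force: 0.1
```

Emit:
{"api": "jog_arm", "payload": {
  "steps": [
    [[0,0,0],[0,0,-0.025],0],
    [[0,0,0],[0,0,0],0]
  ]
}}

```text
time: 16.43
tool_pos: [486.7, -158.9, 141.9]
orientation: [0.775, 0.632, 0.0, 0.001]
contact_force: [-0.9, 0.4, 4.4]
gripper_width: 0.005
finger_force: 2.3
```

Emit:
{"api": "jog_arm", "payload": {
  "steps": [
    [[0,0,0],[0,0,-0.025],0],
    [[0,0,0],[0,0,0],0]
  ]
}}

```text
time: 16.6
tool_pos: [486.7, -158.9, 141.1]
orientation: [0.775, 0.632, 0.0, 0.001]
contact_force: [-1.4, 1.0, 5.4]
gripper_width: -0.001
finger_force: 2.8
```

Emit:
{"api": "jog_arm", "payload": {
  "steps": [
    [[0,0,0],[0,0,-0.025],0],
    [[0,0,0],[0,0,0],0]
  ]
}}

```text
time: 16.77
tool_pos: [486.7, -158.9, 140.1]
orientation: [0.775, 0.632, 0.0, 0.001]
contact_force: [-1.8, 0.9, 7.1]
gripper_width: -0.002
finger_force: 3.0
```

Emit:
{"api": "jog_arm", "payload": {
  "steps": [
    [[0,0,0],[0,0,-0.025],0],
    [[0,0,0],[0,0,0],0]
  ]
}}

```text
time: 16.93
tool_pos: [486.7, -158.9, 139.1]
orientation: [0.775, 0.632, 0.0, 0.001]
contact_force: [-1.1, 0.6, 5.3]
gripper_width: -0.0
finger_force: 3.1
```

Emit:
{"api": "jog_arm", "payload": {
  "steps": [
    [[0,0,0],[0,0,-0.025],0],
    [[0,0,0],[0,0,-0.025],0],
    [[0,0,0],[0,0,-0.025],0],
    [[0,0,0],[0,0,0],0]
  ]
}}

```text
time: 17.27
tool_pos: [486.7, -158.9, 136.1]
orientation: [0.775, 0.632, 0.0, 0.001]
contact_force: [-1.7, 0.7, 5.4]
gripper_width: 0.003
finger_force: 3.0
```

Emit:
{"api": "jog_arm", "payload": {
  "steps": [
    [[0,0,0],[0,0,-0.025],0],
    [[0,0,0],[0,0,-0.025],0],
    [[0,0,0],[0,0,0],0]
  ]
}}

```text
time: 17.52
tool_pos: [486.7, -158.9, 134.1]
orientation: [0.775, 0.632, 0.0, 0.001]
contact_force: [-2.1, 1.2, 6.3]
gripper_width: 0.001
finger_force: 3.0
```

```bash
python3 nut.py
```

```text
17.57 [-44.68  -0.65 134.13] [-1.2  0.8  6. ]
head front x 149 [-3.3430e+01 -5.0000e-02  1.0879e+02]
  return _methods._mean(a, axis=axis, dtype=dtype,
  ret = um.true_divide(
Traceback (most recent call last):
  File "nut.py", line 7, in <module>
    print("top z",len(P),np.median(P,0).round(2), "x",P[:,0].min().round(1),P[:,0].max().round(1),"slope",np.polyfit(P[:,0],P[:,2],1)[0].round(3) if len(P)>5 else None)
                                                      ~~~~~~~~~~^^
ValueError: zero-size array to reduction operation minimum which has no identity
```

Emit:
{"api": "jog_arm", "payload": {
  "steps": [
    [[0,0,0],[0,0,-0.025],0],
    [[0,0,0],[0,0,-0.025],0],
    [[0,0,0],[0,0,0],0]
  ]
}}

```text
time: 17.82
tool_pos: [486.7, -158.9, 132.1]
orientation: [0.775, 0.632, 0.0, 0.001]
contact_force: [-1.1, 0.1, 5.7]
gripper_width: -0.002
finger_force: 3.0
```

Emit:
{"api": "jog_arm", "payload": {
  "steps": [
    [[0,0,0],[0,0,-0.025],0],
    [[0,0,0],[0,0,0],0]
  ]
}}

```text
time: 17.98
tool_pos: [486.7, -158.9, 131.1]
orientation: [0.775, 0.632, 0.0, 0.001]
contact_force: [-1.8, 0.8, 5.9]
gripper_width: 0.0
finger_force: 3.1
```

Emit:
{"api": "jog_arm", "payload": {
  "steps": [
    [[0,0,0],[0,0,-0.025],0],
    [[0,0,0],[0,0,0],0]
  ]
}}

```text
time: 18.15
tool_pos: [486.7, -158.9, 130.1]
orientation: [0.775, 0.632, 0.0, 0.001]
contact_force: [-1.3, 0.4, 6.5]
gripper_width: -0.004
finger_force: 3.1
```

Emit:
{"api": "jog_arm", "payload": {
  "steps": [
    [[0,0,0],[0,0,-0.025],0],
    [[0,0,0],[0,0,0],0]
  ]
}}

```text
time: 18.32
tool_pos: [486.7, -158.9, 129.1]
orientation: [0.775, 0.632, 0.0, 0.001]
contact_force: [-1.3, 0.5, 6.4]
gripper_width: 0.001
finger_force: 3.1
```

Emit:
{"api": "jog_arm", "payload": {
  "steps": [
    [[0,0,0],[0,0,-0.025],0],
    [[0,0,0],[0,0,0],0]
  ]
}}

```text
time: 18.48
tool_pos: [486.7, -158.9, 128.1]
orientation: [0.775, 0.632, 0.0, 0.001]
contact_force: [-1.0, 0.5, 6.4]
gripper_width: -0.003
finger_force: 3.1
```

Emit:
{"api": "jog_arm", "payload": {
  "steps": [
    [[0,0,0],[0,0,-0.025],0],
    [[0,0,0],[0,0,0],0]
  ]
}}

```text
time: 18.65
tool_pos: [486.7, -158.9, 127.1]
orientation: [0.775, 0.632, 0.0, 0.001]
contact_force: [-0.9, 1.0, 5.6]
gripper_width: -0.0
finger_force: 3.1
```

Emit:
{"api": "jog_arm", "payload": {
  "steps": [
    [[0,0,0],[0,0,-0.025],0],
    [[0,0,0],[0,0,0],0]
  ]
}}

```text
time: 18.82
tool_pos: [486.7, -158.9, 126.1]
orientation: [0.775, 0.632, 0.0, 0.001]
contact_force: [-1.0, 1.4, 6.0]
gripper_width: -0.001
finger_force: 3.1
```

Emit:
{"api": "jog_arm", "payload": {
  "steps": [
    [[0,0,0],[0,0,-0.02],0],
    [[0,0,0],[0,0,0],0]
  ]
}}

```text
time: 18.98
tool_pos: [486.7, -158.9, 125.4]
orientation: [0.775, 0.632, 0.0, 0.001]
contact_force: [-0.7, 0.1, 6.3]
gripper_width: -0.001
finger_force: 3.2
```

Emit:
{"api": "jog_arm", "payload": {
  "steps": [
    [[0,0,0],[0,0,-0.015],0],
    [[0,0,0],[0,0,0],0]
  ]
}}

```text
time: 19.15
tool_pos: [486.7, -158.9, 124.8]
orientation: [0.775, 0.632, 0.0, 0.001]
contact_force: [-2.4, 0.8, 6.0]
gripper_width: -0.006
finger_force: 3.3
```

Emit:
{"api": "jog_arm", "payload": {
  "steps": [
    [[0,0,0],[0,0,-0.015],0],
    [[0,0,0],[0,0,0],0]
  ]
}}

```text
time: 19.32
tool_pos: [486.7, -158.9, 124.2]
orientation: [0.775, 0.632, 0.0, 0.001]
contact_force: [-1.2, 1.4, 6.6]
gripper_width: 0.0
finger_force: 3.4
```

Emit:
{"api": "jog_arm", "payload": {
  "steps": [
    [[0,0,0],[0,0,-0.015],0],
    [[0,0,0],[0,0,0],0]
  ]
}}

```text
time: 19.48
tool_pos: [486.7, -159.0, 123.9]
orientation: [0.775, 0.632, 0.0, 0.001]
contact_force: [-1.9, 1.3, 7.9]
gripper_width: 0.002
finger_force: 4.4
```

Emit:
{"api": "jog_arm", "payload": {
  "steps": [
    [[0,0,0],[0,0,-0.015],0],
    [[0,0,0],[0,0,0],0]
  ]
}}

```text
time: 19.65
tool_pos: [486.8, -159.0, 123.7]
orientation: [0.775, 0.632, 0.0, 0.001]
contact_force: [-3.4, 1.7, 12.1]
gripper_width: -0.005
finger_force: 6.0
```

Emit:
{"api": "jog_arm", "payload": {
  "steps": [
    [[0,0,0],[0,0,-0.01],0],
    [[0,0,0],[0,0,0],0]
  ]
}}

```text
time: 19.82
tool_pos: [486.9, -159.0, 123.7]
orientation: [0.775, 0.632, 0.0, 0.001]
contact_force: [-2.8, 1.5, 14.5]
gripper_width: -0.002
finger_force: 7.2
```

```bash
python3 - <<'E'
from h import *
for i in range(4):
    camera("wrist");o=bot.get_obs();print(o["contact_force"].round(2),round(o["finger_force"],2),o["tool_pos"].round(2))
E
```

```text
[-3.76  3.08 14.94] 7.18 [ 486.86 -159.04  123.66]
[-4.15  2.08 14.44] 7.17 [ 486.84 -159.04  123.64]
[-4.51  1.01 13.67] 7.16 [ 486.88 -159.04  123.66]
[-3.84  0.85 14.94] 7.16 [ 486.86 -159.05  123.65]
```

Emit:
{"api": "jog_arm", "payload": {
  "steps": [
    [[0,0,0],[0,0,-0.007],0],
    [[0,0,0],[0,0,0],0]
  ]
}}

```text
time: 20.18
tool_pos: [486.9, -159.1, 123.6]
orientation: [0.775, 0.632, 0.0, 0.001]
contact_force: [-4.0, 1.8, 17.1]
gripper_width: 0.003
finger_force: 8.0
```

Firmly tight at about 16–17 N. I'll lift straight off and inspect.

Emit:
{"api": "jog_arm", "payload": {
  "steps": [
    [[0,0,0],[0,0,0.02],0],
    [[0,0,0],[0,0,0.1],0],
    [[0,0,0],[0,0,0.5],0],
    [[0,0,0],[0,0,0.7],0],
    [[0,0,0],[0,0,0.8],0],
    [[0,0,0],[-0.1,-0.5,0.5],0],
    [[0,0,0],[-0.1,-0.5,0.5],0],
    [[0,0,0],[0,0,0],0],
    [[0,0,0],[0,0,0],0],
    [[0,0,0],[0,0,0],0]
  ]
}}

```text
time: 21.02
tool_pos: [478.0, -198.3, 245.2]
orientation: [0.775, 0.632, -0.0, -0.001]
contact_force: [0.5, 0.1, -0.5]
gripper_width: -0.001
finger_force: 0.0
```

```bash
python3 - <<'E'
from h import *
ci,im,dp=snap("wrist");Hc=hf(cloud(ci,dp));H,S,V=hsvm(im);v,u=np.mgrid[:420,:560]
o=bot.get_obs();print(round(o["time"],2),hf(o["tool_pos"]).round(2),o["contact_force"].round(1))
k=biggest((H<18)&(S>130)&(V>90)&(u>200)&(u<360));P=Hc[k&(Hc[...,2]>85)&(Hc[...,2]<110)]
print("nut",k.sum(),np.percentile(P,[2,50,98],axis=0).round(1))
f=Hc[k&(Hc[...,2]>88)&(Hc[...,2]<96)&(abs(Hc[...,1])<4)];print("front",len(f),np.median(f,0) if len(f) else 0)
t=P[(P[:,2]>97)&(P[:,0]<-35.5)];print("top",np.median(t,0),np.polyfit(t[:,0],t[:,2],1))
b=(H>100)&(H<130)&(S>100)&(abs(Hc[...,1])<14)&(Hc[...,0]<-42)&(Hc[...,0]>-62)&(Hc[...,2]<90);print("lug",np.median(Hc[b],0))
r0=im[max(0,v[k].mean().astype(int)-130):int(v[k].mean())+80,130:430];cv2.imwrite("pics/w8.png",cv2.resize(r0[...,::-1],None,fx=2.3,fy=2.3))
E
```

```text
21.07 [-84.7    0.38 244.77] [ 0.4  0.1 -0.4]
nut 719 [[-56.5 -10.5  97.3]
 [-44.1   0.3  99. ]
 [-33.3  11.2 100.4]]
front 6 [-32.51255433  -0.09390102  92.99283541]
top [-45.54658648   0.32764367  99.01769387] [-3.82190599e-04  9.90031694e+01]
lug [-59.59740675  -9.76819183  67.2347738 ]
```

View pics/w8.png

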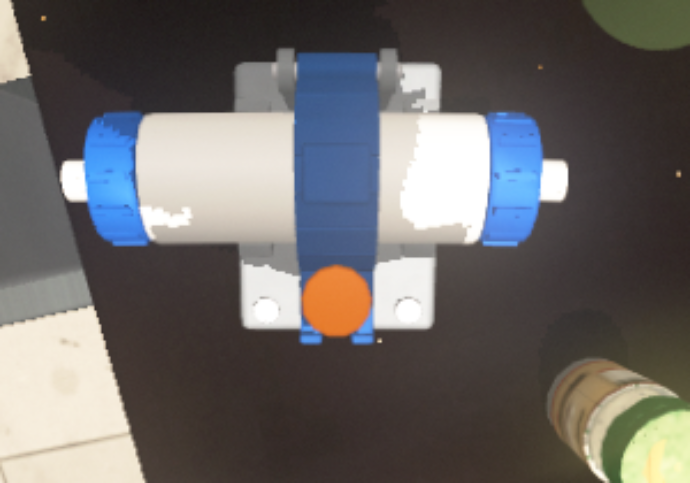

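The nut, at (337,300) in the crop, sits level on the lug in its slot: centre x -45.5, top z 99, so about 19 mm of nut travel. The cartridge lies straight in its cradle and the jar is untouched.

```bash
python3 -c "
from cell import ticket
print(ticket.finish_job())"
```

```text
the job is handed in; nothing more can be done
None
```

The job is handed in at about 21 s. The strap is laid on the cartridge, the bolt is upright in its slot, and the nut is tight at a measured 16–17 N. The cartridge is still in its cradle, and nothing standing around was knowingly touched; I don't have the judge's result.

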